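Put the jar of screws away on its tray behind the cabinet's sliding door

TASK

Stand the red-capped jar of screws upright in the white tray beside the roll of tape, slide the cabinet's door open and push the loaded tray, without lifting it, up over the bevelled sill until it lies flat on the cabinet floor behind the sill. Then slide the door fully shut; leave the roll of tape in the tray and everything else where it is.

Things in the scene. Friction and masses are not known exactly. Their poses are not given: they have to be found in the camera images.
- cabinet: White plastic cabinet with a clear roof, fixed, 518 mm wide, 178 deep, 200 high. Origin: on the counter, in the plane of the front edges of its walls and roof, mid-way across its LEFT bay; x points into the cabinet (away from the robot), y to its left. The right half (y = -131 to -387 mm) is closed by a fixed panel and stays so. Underside of the roof rail over the opening: 178 mm up.
- bay_floor (a point): Point on the floor of the left bay where the middle of the tray's underside belongs: cabinet x = 90 mm, y = 0, 4 mm above the counter; axes as the cabinet. The bay lies between the side wall at y = +125 mm and a partition at y = -125 mm (inner faces); its flat floor runs from x = 25 mm to the back wall at x = 172 mm.
- sill (a point): Middle of the front edge of the top of the aluminium sill, at cabinet x = 0, y = 0, 10 mm above the counter; axes as the cabinet. The sill runs along the whole front: a bevel rises from the counter at x = -34 mm to 10 mm high at x = 0, the top is flat to x = 16 mm, then slopes down to the cabinet floor (4 mm high) at x = 25 mm.
- cab_door (a joint): Sliding door of the left bay (white, 5 mm thick, lower edge 11 mm up, 2 to 7 mm behind the cabinet's front plane): 0 m = fully shut, 0.240 m = fully open. It opens by sliding to the cabinet's right (-y), in front of the fixed panel; fully open it leaves cabinet y = -115 to +125 mm clear. About 1.5 N of friction; it stays where it is left.
- door_handle (a point): Middle of the door's blue handle, an upright bar 14 mm wide (cabinet y), 12 mm thick (cabinet x) and 70 mm tall, 30 mm in front of the cabinet's front plane, 125 mm above the counter; about 26 mm is free behind it, but 10 mm high arms join its ends to the door. At door value q it is at cabinet y = 95 mm - q. Axes as the cabinet.
- tray: White enamel tray with a blue rim, loose on the counter in front of the left bay: 110 mm (its x) by 160 mm (its y), 30 mm high, walls 4 mm, floor 3 mm, about 0.35 kg. Origin: centre of its underside, z up; its x points roughly into the cabinet.
- tape: Roll of black tape, 62 mm across and 18 mm high, lying loose in the tray's right half (tray y about -41 mm); origin: centre of its underside. It rides with the tray.
- jar: Clear round jar of screws with a red twist cap, 58 mm diameter (cap 59 mm), 88 mm high (cap from 70 mm up), about 0.3 kg, standing on the counter; origin: centre of its underside, z up. It fits in the tray's left half, standing about 40 mm to the left of the tray's middle.
- dabba: Bystander: round steel tin with a lid, 63 mm across, 78 mm high, upright. Origin: centre of its underside.
- tumbler: Bystander: copper tumbler, 66 mm across, 85 mm high, upright, open at the top. Origin: centre of its underside.
- hammer: Bystander: claw hammer about 285 mm long and 29 mm high lying at the left on the counter, head (110 mm across) at its +x end; origin on the counter, about half-way along it.
- ladle: Bystander: aluminium ladle lying along the right part of the cabinet's front; bowl 80 mm across and 36 mm high, origin under the bowl, handle 260 mm long along its +y, at most 35 mm high.
- level: Bystander: orange spirit level, 230 x 24 x 50 mm, lying on the right half of the cabinet's roof; origin: centre of its underside.
Mind the look-alikes: they are no part of the job. Leave any purple look-alike of the jar alone. Several things have the shape of the tray; the one meant has the colours described above.

How it is judged:
By the outcome, as a careful person would: the job done as asked, in the order asked, and still so for the second after the job is handed in, with the robot touching nothing.
It also fails if it takes over 72 s, if anything falls off the work surface, if the arm or the gripper's body presses on something with over 40 N, if the wrist force passes 120 N, or if a joint passes its speed limit or range.

ROBOT

A 6-joint arm with a two-finger parallel gripper is mounted at the origin on the work surface. World frame = base frame: x ahead of the robot, y to its left, z up, the work surface at z = 0. Lengths are in mm, angles in rad, forces in N, time in s.
With the tool pointing down it reaches from about 400 to 825 mm from the base axis. Payload 7 kg.
Tool frame: the origin (TCP) lies midway between the tips of the shut fingers; the grasp point (between the pads) lies 19 mm behind it; z points along the fingers, y is the direction in which the jaws open and shut (so a half turn about z gives the same grasp; the last joint's range is limited). The gripper opens to 85 mm and grips with 20 to 120 N. Pads are 22 mm wide; open, the fingers measure 114 mm over their backs; the gripper's body (76 mm by 85 mm) begins 54 mm behind the grasp point. The pads swing forward as they close: fully open they stand 13 mm farther back than shut.
Start: joints at [1.517, 0.359, 0.012, 0, -1.224, -0.288], TCP at [226.257, 635.927, 231.302] pointing down, gripper open.
Joint ranges: [-3.07, 3.07], [-1.43, 2.12], [-1.02, 1.25], [-3.03, 1.67], [-3.05, -0], [-3.03, 3.03]. Speed limits (rad/s): [2.39, 2.39, 3.01, 3.14, 3.14, 3.14].

INTERFACE

Orientations are given as a unit quaternion [w, x, y, z].
In Python, from station import robot gives the robot as it stands.
- The arm moves only by the tool send_rows, never from a script. Its argument "steps" is a list of rows, each an object of numbers: "fingers": the finger opening in cm, from 0 to 8.54; "x", "y", "z": the shift along the tool's x, y, z in cm; "rx", "ry", "rz": the turn, a rotation vector about the tool's x, y, z in degrees. A call has 1 to 10 rows; each row is the pose to reach, as a shift and turn from the pose measured when the call began, along the tool's axes at that moment; what a row does not reach only later rows make up. A row lasts 1/12 s, in which the tool goes at most 41.7 mm and 7.16 degrees, less where a joint would pass 70% of its speed; a pose out of reach is approached as far as the arm can. A call with a gripper value outside its range is refused whole. The fingers move at their own pace and stop on an object; "squeeze" is the grip in N (left out, the last holds). Time passes only in rows, so rows that repeat a pose let the fingers close. It gives the time, the measured TCP pose, the force and the opening at its end, in the units of the state.
- robot.get_obs(): the state, without advancing time (a new reading comes with each control period).
- robot.get_image(name): name is "scene" or "top" or "wrist"; returns a dict with "pixels" (400x640x3 uint8, blue, green, red), "depth" (400x640 float32, mm along the optical axis (not along the pixel's ray), 0 where there is no reading), "fx", "fy", "cx", "cy" (pixels), "extrinsics" (4x4, takes a point from camera to world coordinates). Camera axes: x right, y up, looking along -z (the intrinsics and any distortion apply to the point x, -y, -z); pixel columns grow to the right and rows downward; lengths in mm; the calibration is good to about 2 mm. A picture is of the moment at which its call begins.
- robot.sign_off(): hands the job in, once; it reports no verdict.
The state is a dict: "clock": time; "q": joint angles; "dq": joint speeds; "joint_efforts": joint torques, N m; "position": TCP position; "tcp_rot": TCP orientation; "contact_force": force on the tool from outside, world axes, zero at the start; "ft_torque": the same for the moment, N m; "finger_gap": opening from 0.0 (shut) to 1.0 (fully open).
Only numpy, scipy, OpenCV 4.12 (cv2) and the standard library are available. Lean on these libraries where they do the work, as an engineer would, in place of code of your own. Each camera call takes 0.05 s, during which the arm holds its last target.

## Working session

There is one attempt and no reset: what is moved stays moved. The work goes in short steps, Python scripts to look and compute and a tool call to move; the robot and the scene stay as the last step left them, time stands still between calls to the robot, and variables do not carry over. Pictures are saved under pics/ and viewed, and the job is handed in when it is done.

Besides the shell and the picture viewer there is one more tool, called by a JSON object that holds its "api" and its "payload". send_rows: Moves the arm, as the interface text tells. Its arguments: {"type":"object","properties":{"steps":{"type":"array","items":{"type":"object","properties":{"fingers":{"type":"number"},"x":{"type":"number"},"y":{"type":"number"},"z":{"type":"number"},"rx":{"type":"number"},"ry":{"type":"number"},"rz":{"type":"number"}}}},"squeeze":{"type":"number"}},"required":["steps"]}

```bash
ls; mkdir -p pics; cat > h.py <<'E'
import numpy as np, cv2
from station import robot
def grab(name):
    im=robot.get_image(name); return im
def ray(im,u,v):
    d=np.array([(u-im['cx'])/im['fx'],-(v-im['cy'])/im['fy'],-1.0])
    E=np.array(im['extrinsics']); return E[:3,3],E[:3,:3]@d
def onplane(im,u,v,z):
    o,d=ray(im,u,v); return o+d*(z-o[2])/d[2]
def pt(im,u,v):
    o,d=ray(im,u,v); return o+d*im['depth'][int(v),int(u)]
def cloud(im):
    v,u=np.mgrid[0:400,0:640]; D=im['depth']
    P=np.stack([(u-im['cx'])/im['fx']*D,-(v-im['cy'])/im['fy']*D,-D],-1)
    E=np.array(im['extrinsics']); return P@E[:3,:3].T+E[:3,3]
E
python3 - <<'E'
from h import *
for n in ['scene','top','wrist']:
    im=grab(n); cv2.imwrite(f'pics/a_{n}.png',im['pixels']); print(n,im['fx'],im['fy'],im['cx'],im['cy'],np.round(im['extrinsics'],3).tolist(),[k for k in im])
print(robot.get_obs())
E
```

```text
pics
scene 478.7262929921616 478.7262929921616 319.57449740857703 199.77674713726557 [[-0.878, 0.439, -0.19, 305.181], [-0.478, -0.803, 0.355, 492.341], [0.003, 0.403, 0.915, 1274.523], [0.0, 0.0, 0.0, 1.0]] ['pixels', 'depth', 'fx', 'fy', 'cx', 'cy', 'extrinsics']
top 440.1886025096606 440.1886025096606 319.4984363911317 197.9514769017859 [[0.021, 0.982, -0.186, 309.45], [-1.0, 0.02, -0.005, 29.824], [-0.001, 0.186, 0.983, 1315.919], [0.0, 0.0, 0.0, 1.0]] ['pixels', 'depth', 'fx', 'fy', 'cx', 'cy', 'extrinsics']
wrist 312.47146214747573 312.47146214747573 317.9086455550187 198.95224527414803 [[-0.336, 0.901, 0.273, 297.701], [-0.942, -0.323, -0.096, 611.439], [0.002, -0.289, 0.957, 373.797], [0.0, 0.0, 0.0, 1.0]] ['pixels', 'depth', 'fx', 'fy', 'cx', 'cy', 'extrinsics']
{'clock': 0.15, 'q': array([ 1.51710621e+00,  3.59255460e-01,  1.13110907e-02, -2.38970214e-04,
       -1.22409965e+00, -2.88109185e-01]), 'dq': array([-0.0009492 , -0.0014487 ,  0.00323452,  0.0010086 ,  0.00137325,
        0.00208641]), 'joint_efforts': array([-1.55243652e-03, -5.83879566e+01,  2.93652409e+01,  6.94057658e+00,
       -4.30482542e-03, -1.39846172e-06]), 'position': array([226.15242075, 635.62617954, 230.5784992 ]), 'tcp_rot': array([ 6.32701889e-04,  9.85425048e-01, -1.70109004e-01, -3.86264381e-05]), 'contact_force': array([-1.03116603, -0.52353677,  0.26366733]), 'ft_torque': array([-0.03110453, -0.00454752,  0.01541676]), 'finger_gap': 0.9962296208303765}
```

View pics/a_scene.png

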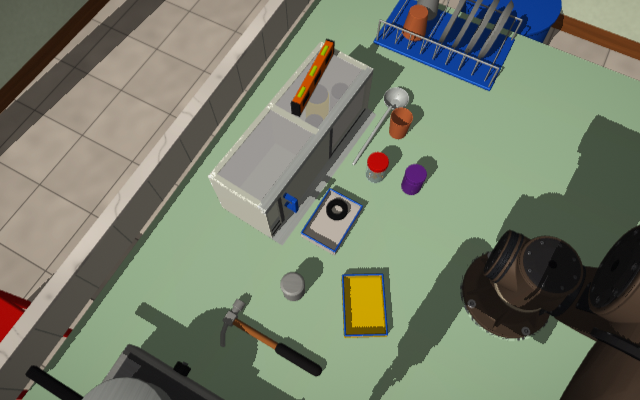

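View pics/a_top.png

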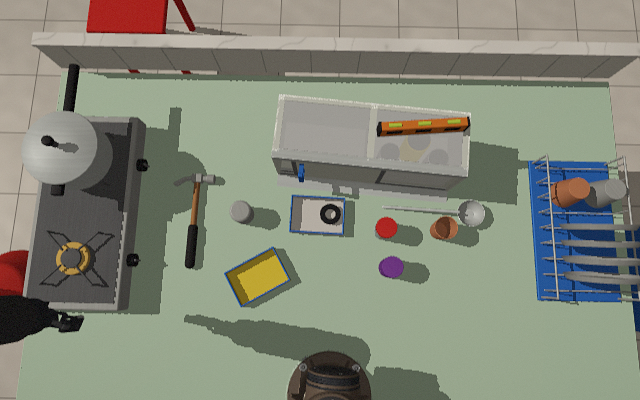

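View pics/a_wrist.png

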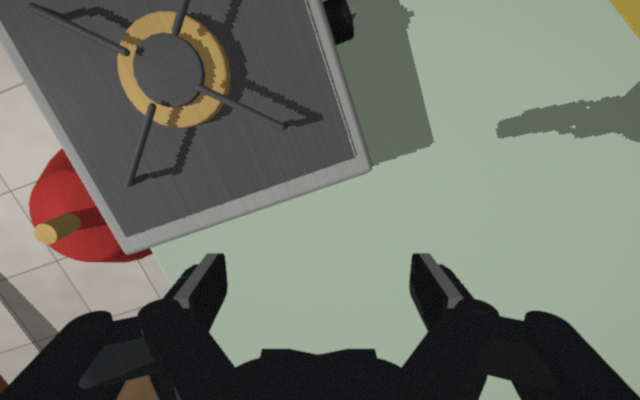

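Candidates. For the jar: the red cap at top (386,228) or the purple look-alike at (391,267); I choose the red one. For the tray: the white one with a blue rim and tape at (318,215) or the yellow one at (258,277); I choose the white one. Next come close crops and measurements.

```bash
python3 - <<'E'
from h import *
t=grab('top'); s=grab('scene')
cv2.imwrite('pics/b_top.png',cv2.resize(t['pixels'][80:290,220:500],None,fx=2.8,fy=2.8,interpolation=cv2.INTER_NEAREST))
cv2.imwrite('pics/b_scene.png',cv2.resize(s['pixels'][30:290,190:460],None,fx=2.2,fy=2.2,interpolation=cv2.INTER_NEAREST))
def blobs(im,f,name,minA=30):
    hsv=cv2.cvtColor(im['pixels'],cv2.COLOR_BGR2HSV)
    m=f(hsv).astype(np.uint8)
    n,l,st,c=cv2.connectedComponentsWithStats(m)
    P=cloud(im)
    for i in range(1,n):
        if st[i,4]>=minA:
            q=P[l==i]; print(name,st[i],c[i].round(1),'med',np.median(q,0).round(0),'z95',np.percentile(q[:,2],[5,95]).round(0))
for nm,im in (('top',t),('scene',s)):
    blobs(im,lambda h:((h[...,0]<5)|(h[...,0]>175))&(h[...,1]>180)&(h[...,2]>90),nm+' red')
    blobs(im,lambda h:(h[...,0]>105)&(h[...,0]<125)&(h[...,1]>130)&(h[...,2]>60),nm+' blue')
    blobs(im,lambda h:(h[...,2]<50)&(h[...,1]<90),nm+' black',60)
    blobs(im,lambda h:(h[...,0]>130)&(h[...,0]<155)&(h[...,1]>130),nm+' purple')
    blobs(im,lambda h:(h[...,0]>5)&(h[...,0]<16)&(h[...,1]>130),nm+' orange')
E
```

```text
top red [  87    0   79   34 2509] [126.2  16. ] med [1359.  844. -316.] z95 [-323. -309.]
top red [376 217  21  21 335] [386.1 227.2] med [ 462. -152.   88.] z95 [84. 92.]
top red [  0 251  28  44 977] [ 11.5 272.2] med [ 316. 1106. -229.] z95 [-304. -213.]
top blue [ 528  161   29  140 2172] [541.  231.7] med [ 464. -622.   12.] z95 [ 7. 17.]
top blue [549 161  58   8 342] [577.1 164.4] med [ 677. -748.   12.] z95 [ 8. 17.]
top blue [298 164   7  18  97] [300.9 172.7] med [598.  87. 157.] z95 [ 99. 163.]
top blue [549 169  59  14 579] [577.7 174.5] med [ 645. -750.   13.] z95 [ 8. 17.]
top blue [289 195  52  37 116] [303.3 208.4] med [547. 105.  30.] z95 [21. 35.]
top blue [339 198   6  37  48] [343.  217.8] med [492. -34.  31.] z95 [19. 36.]
top blue [552 199  60  14 400] [581.7 207.9] med [ 541. -749.   13.] z95 [ 9. 18.]
top blue [553 214  60  13 556] [581.1 218.7] med [ 509. -740.   13.] z95 [ 8. 19.]
top blue [634 227   6  15  57] [636.9 234.6] med [  503. -1127.  -292.] z95 [-324. -260.]
top blue [554 229  61  13 615] [583.1 234.6] med [ 462. -748.   13.] z95 [ 8. 18.]
top bl
[... 5328 characters left out ...]
[   0    0  109  113 2168] [48.6 51.8] med [2359. -333. -704.] z95 [-747. -660.]
scene orange [403   5  25  32 543] [416.7  19.9] med [ 576. -661.  109.] z95 [ 62. 128.]
scene orange [ 552   14   88   46 1359] [597.9  36.1] med [ -130. -1821.  -701.] z95 [-746. -656.]
scene orange [402  31   8   8  34] [406.   34.4] med [ 595. -646.   46.] z95 [36. 56.]
scene orange [410  35  11   6  37] [414.2  37.9] med [ 567. -647.   44.] z95 [36. 55.]
scene orange [292  40  42  74 745] [314.  75.] med [ 707. -218.  245.] z95 [206. 250.]
scene orange [389 108  24  31 557] [399.7 122.2] med [ 469. -329.   54.] z95 [10. 84.]
scene orange [233 319  45  30 323] [254.9 333.4] med [532. 412.  21.] z95 [16. 25.]
```

View pics/b_top.png

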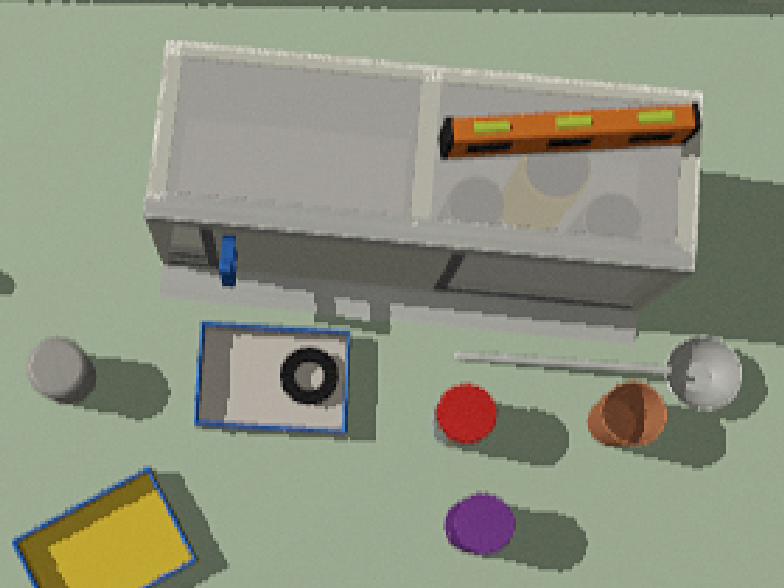

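View pics/b_scene.png

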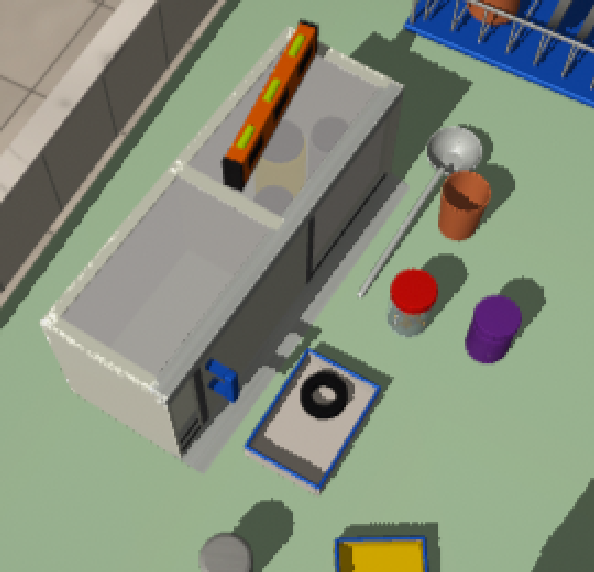

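The crops confirm the choices: the red-capped clear jar at crop (466,413), the white tray with a blue rim holding the tape, and the door handle at (229,260). Next are the geometry and the poses.

```bash
python3 - <<'E'
from h import *
t=grab('top'); s=grab('scene')
def tri(a,b):
    o1,d1=ray(t,*a);o2,d2=ray(s,*b)
    A=np.stack([d1,-d2],1); k=np.linalg.lstsq(A,o2-o1,rcond=None)[0]
    p,q=o1+k[0]*d1,o2+k[1]*d2
    return ((p+q)/2).round(1),round(np.linalg.norm(p-q),1)
C=lambda a:(220+a[0]/2.8,80+a[1]/2.8); D=lambda a:(190+a[0]/2.2,30+a[1]/2.2)
for n,a,b in [('FL',(148,203),(160,393)),('FR',(693,243),(403,88)),('BL',(167,42),(45,320)),('BR',(702,93),(293,25))]:
    print(n,tri(C(a),D(b)),onplane(t,*C(a),200).round(1),onplane(s,*D(b),200).round(1))
print('cap',tri((386.1,227.2),(377.7,161.8)),onplane(t,386.1,227.2,88).round(1),onplane(s,377.7,161.8,88).round(1))
# tray rim masks
for im,box in ((t,(285,190,350,240)),(s,(298,185,366,256))):
    h=cv2.cvtColor(im['pixels'],cv2.COLOR_BGR2HSV)
    m=((h[...,0]>105)&(h[...,0]<125)&(h[...,1]>110)&(h[...,2]>40)).astype(np.uint8)
    k=np.zeros_like(m);x0,y0,x1,y1=box;k[y0:y1,x0:x1]=m[y0:y1,x0:x1]
    vs,us=np.nonzero(k)
    p=np.array([onplane(im,u,v,30)[:2] for u,v in zip(us,vs)],np.float32)
    (c,wh,ang)=cv2.minAreaRect(p); print('tray',c,wh,ang,cv2.boxPoints((c,wh,ang)).round(1).tolist(), len(p))
# tape
for im,c in ((t,(329.9,213.7)),(s,(336.8,209.1))): print('tape',onplane(im,*c,18).round(1))
# handle, tops
P=cloud(t)
for im in (t,s):
    P=cloud(im); h=cv2.cvtColor(im['pixels'],cv2.COLOR_BGR2HSV)
    m=(h[...,0]>105)&(h[...,0]<125)&(h[...,1]>130)&(h[...,2]>60)
    q=P[m&(P[...,2]>75)&(P[...,0]>500)&(abs(P[...,1])<200)]
    print('handle',len(q),q.min(0).round(0),q.max(0).round(0)); 
    top=q[q[:,2]>154]; print(top.mean(0).round(1), len(top))
    front=P[(P[...,2]>20)&(P[...,2]<165)&(P[...,0]>560)&(P[...,0]<660)&(P[...,1]<-160)&(P[...,1]>-380)]
    print('panelpts',len(front)); 
    if len(front)>30: print(np.polyfit(front[:,1],front[:,0],1))
    for nm,x,y in (('dabba',543,247),('tumbler',470,-333)):
        q=P[(P[...,2]>70)&(P[...,2]<95)&(abs(P[...,0]-x)<60)&(abs(P[...,1]-y)<60)]; print(nm,q.mean(0).round(0) if len(q) else 0,len(q), q.min(0).round(0) if len(q) else 0,q.max(0).round(0) if len(q) else 0)
E
```

```text
FL (array([640.2, 161.1, 196.4]), np.float64(1.5)) [639.9 160.7 200. ] [638.3 162.2 200. ]
FR (array([ 600.1, -350. ,  195. ]), np.float64(24.8)) [ 611.6 -349.7  200. ] [ 586.  -343.3  200. ]
BL (array([799.6, 148.6, 202.4]), np.float64(1.2)) [801.3 148.9 200. ] [800.1 147.9 200. ]
BR (array([ 756.3, -362.6,  204.8]), np.float64(3.0)) [ 759.9 -364.5  200. ] [ 756.7 -366.1  200. ]
cap (array([ 464.4, -153.8,   78.5]), np.float64(1.7)) [ 462.3 -152.4   88. ] [ 463.9 -148.7   88. ]
tray (503.47088623046875, 43.02791213989258) (159.60565185546875, 109.48159790039062) 87.75357818603516 [[445.6000061035156, -34.599998474121094], [555.0, -38.900001525878906], [561.2999877929688, 120.5999984741211], [451.8999938964844, 124.9000015258789]] 223
tray (527.8067626953125, 42.6060905456543) (160.7195587158203, 155.5070343017578) 87.65703582763672 [[446.79998779296875, -34.5], [602.2000122070312, -40.900001525878906], [608.7999877929688, 119.69999694824219], [453.3999938964844, 126.0999984741211]] 302
tape [508.    4.3  18. ]
tape [509.1   6.6  18. ]
handle 97 [586.  82.  92.] [623.  96. 164.]
[603.5  88.7 158.9] 56
panelpts 745
[9.43677434e-02 6.27717518e+02]
dabba [507. 262.  77.] 332 [484. 232.  70.] [534. 295.  85.]
tumbler [ 470. -326.   81.] 127 [ 435. -354.   70.] [ 501. -288.   93.]
handle 174 [587.  72.  81.] [625.  99. 165.]
[605.5  89.9 158. ] 67
panelpts 791
[9.48929197e-02 6.29094297e+02]
dabba [507. 264.  77.] 418 [483. 233.  70.] [536. 295.  83.]
tumbler [ 469. -324.   79.] 157 [ 437. -355.   70.] [ 501. -285.   89.]
```

```bash
python3 - <<'E'
from h import *
from scipy.optimize import least_squares
t=grab('top'); s=grab('scene')
for nm,im in (('top',t),('scene',s)):
    P=cloud(im); h=cv2.cvtColor(im['pixels'],cv2.COLOR_BGR2HSV)
    nb=~((h[...,0]>100)&(h[...,0]<130)&(h[...,1]>100))
    for a,b in ((-340,-140),(-90,60),(-340,60)):
        f=P[nb&(P[...,2]>50)&(P[...,2]<165)&(P[...,0]>570)&(P[...,0]<670)&(P[...,1]<b)&(P[...,1]>a)]
        r=least_squares(lambda p:p[0]+p[1]*f[:,1]+p[2]*(f[:,2]-100)-f[:,0],[630,0.08,0],loss='soft_l1',f_scale=2).x
        print(nm,a,b,len(f),r.round(3), np.std(f[:,0]-r[0]-r[1]*f[:,1]-r[2]*(f[:,2]-100)).round(1))
    # roof-level points
    r=(P[...,2]>190)&(P[...,2]<210)&(P[...,0]>560)&(P[...,0]<850)&(abs(P[...,1]+100)<320)
    q=P[r]; print('roof',len(q)); 
    w,_,a=(cv2.minAreaRect(q[:,:2].astype(np.float32))); print(w,_,a)
    # front edge of roof: min x per y bin
    ys=np.arange(-340,150,10);e=[]
    for y in ys:
        k=q[abs(q[:,1]-y)<5]
        e.append(np.percentile(k[:,0],2) if len(k)>3 else np.nan)
    e=np.array(e);ok=~np.isnan(e)
    rr=least_squares(lambda p:p[0]+p[1]*ys[ok]-e[ok],[630,0.08],loss='soft_l1',f_scale=2).x; print('front edge',rr.round(4))
    xs=np.arange(650,790,8);e=[]
    for x in xs:
        k=q[abs(q[:,0]-x)<4]; e.append(np.percentile(k[:,1],98) if len(k)>3 else np.nan)
    e=np.array(e);ok=~np.isnan(e); print('left edge',least_squares(lambda p:p[0]+p[1]*(xs[ok]-720)-e[ok],[150,0],loss='soft_l1',f_scale=2).x.round(4))
E
```

```text
top -340 -140 577 [ 6.24351e+02  7.90000e-02 -2.00000e-03] 0.9
top -90 60 537 [ 6.18044e+02  8.30000e-02 -1.00000e-03] 0.6
top -340 60 1296 [ 6.17808e+02  5.60000e-02 -8.00000e-03] 1.9
roof 11459
(697.0167236328125, -99.036865234375) (519.064697265625, 181.2880401611328) 85.25436401367188
front edge [6.170139e+02 8.510000e-02]
left edge [ 1.501253e+02 -5.930000e-02]
scene -340 -140 559 [ 6.24979e+02  7.70000e-02 -0.00000e+00] 1.0
scene -90 60 603 [6.1893e+02 8.1000e-02 1.0000e-03] 0.7
scene -340 60 1365 [ 6.18588e+02  5.50000e-02 -2.00000e-03] 1.9
roof 10531
(698.6007080078125, -99.03128051757812) (521.142333984375, 182.0912322998047) 85.34147644042969
front edge [6.177244e+02 8.170000e-02]
left edge [ 1.5402e+02 -7.5400e-02]
```

```bash
cat >> h.py <<'E'
from scipy.spatial.transform import Rotation as R
YAW=-0.081; O=np.array([619.5,35.8,0.]); 
CX=np.array([np.cos(YAW),np.sin(YAW),0]); CY=np.array([-np.sin(YAW),np.cos(YAW),0])
def cab(x,y,z): return O+x*CX+y*CY+np.array([0,0,z])
def tocab(p): d=np.array(p)-O; return np.array([d@CX,d@CY,d[2]])
def tool(yaw=0,tilt=0):
    # tool x along heading yaw, y right, z down; tilt (deg) swings fingers forward
    Rd=np.column_stack([[1,0,0],[0,-1,0],[0,0,-1]])
    return R.from_euler('z',yaw)*R.from_matrix(Rd)*R.from_euler('y',tilt,degrees=True)
def cur():
    o=robot.get_obs(); w,x,y,z=o['tcp_rot']; return np.array(o['position']),R.from_quat([x,y,z,w]),o
def plan(p,rot):
    c,r,o=cur(); d=r.inv().apply(np.array(p)-c)/10; rv=(r.inv()*rot).as_rotvec(degrees=True)
    print('t',round(o['clock'],2),'at',c.round(1),'F',o['contact_force'].round(1),'gap',round(o['finger_gap'],3),'| shift',d.round(2),'turn',rv.round(1),'rows~',np.ceil(max(np.linalg.norm(d)/4.17,np.linalg.norm(rv)/7.16)))
E
python3 - <<'E'
from h import *
print(tool(0,45).apply([0,0,1]))
plan([450,-151,200],tool(0,0))
t=grab('top')
for c in [(383.5,207),(440,211.5)]: print(onplane(t,*c,20).round(0))
print(tocab([593,88,0]))
E
```

```text
[ 0.70710678  0.         -0.70710678]
t 0.45 at [226.2 635.9 231.2] F [-0.3 -0.5  0.2] gap 0.999 | shift [47.45 66.64  3.13] turn [  0.   -0.  -19.6] rows~ 20.0
[ 531. -155.   20.]
[ 521. -323.   20.]
[-30.63669225  49.88469793   0.        ]
```

{"api": "send_rows", "payload": {"steps": [{"x":47.5,"y":66.6,"z":3.1,"rz":-19.6},{"x":47.5,"y":66.6,"z":3.1,"rz":-19.6},{"x":47.5,"y":66.6,"z":3.1,"rz":-19.6},{"x":47.5,"y":66.6,"z":3.1,"rz":-19.6},{"x":47.5,"y":66.6,"z":3.1,"rz":-19.6},{"x":47.5,"y":66.6,"z":3.1,"rz":-19.6},{"x":47.5,"y":66.6,"z":3.1,"rz":-19.6},{"x":47.5,"y":66.6,"z":3.1,"rz":-19.6},{"x":47.5,"y":66.6,"z":3.1,"rz":-19.6},{"x":47.5,"y":66.6,"z":3.1,"rz":-19.6}]}}

```text
invalid input at $.steps[0]: expected keys fingers, x, y, z, rx, ry, rz
```

```bash
python3 -c "
from h import *
plan([450,-151,200],tool(0,0))"
```

```text
t 0.5 at [226.3 635.9 231.3] F [-0.7 -0.3 -0.1] gap 1.002 | shift [47.46 66.64  3.13] turn [  0.    0.  -19.6] rows~ 20.0
```

{"api": "send_rows", "payload": {"steps": [{"fingers":8.5,"x":47.5,"y":66.6,"z":3.1,"rx":0,"ry":0,"rz":-19.6},{"fingers":8.5,"x":47.5,"y":66.6,"z":3.1,"rx":0,"ry":0,"rz":-19.6},{"fingers":8.5,"x":47.5,"y":66.6,"z":3.1,"rx":0,"ry":0,"rz":-19.6},{"fingers":8.5,"x":47.5,"y":66.6,"z":3.1,"rx":0,"ry":0,"rz":-19.6},{"fingers":8.5,"x":47.5,"y":66.6,"z":3.1,"rx":0,"ry":0,"rz":-19.6},{"fingers":8.5,"x":47.5,"y":66.6,"z":3.1,"rx":0,"ry":0,"rz":-19.6},{"fingers":8.5,"x":47.5,"y":66.6,"z":3.1,"rx":0,"ry":0,"rz":-19.6},{"fingers":8.5,"x":47.5,"y":66.6,"z":3.1,"rx":0,"ry":0,"rz":-19.6},{"fingers":8.5,"x":47.5,"y":66.6,"z":3.1,"rx":0,"ry":0,"rz":-19.6},{"fingers":8.5,"x":47.5,"y":66.6,"z":3.1,"rx":0,"ry":0,"rz":-19.6}]}}

```text
clock: 1.33
position: [340.4, 233.6, 215.8]
tcp_rot: [-0.001, 1.0, 0.0, 0.0]
contact_force: [1.8, -0.0, 1.0]
finger_gap: 0.994
```

```bash
python3 -c "
from h import *
plan([450,-151,200],tool(0,0))"
```

```text
t 1.33 at [340.4 233.6 215.8] F [ 1.8 -0.   1. ] gap 0.994 | shift [10.92 38.47  1.55] turn [-0.1 -0.   0.1] rows~ 10.0
```

{"api": "send_rows", "payload": {"steps": [{"fingers":8.5,"x":10.9,"y":38.5,"z":1.5,"rx":0,"ry":0,"rz":0},{"fingers":8.5,"x":10.9,"y":38.5,"z":1.5,"rx":0,"ry":0,"rz":0},{"fingers":8.5,"x":10.9,"y":38.5,"z":1.5,"rx":0,"ry":0,"rz":0},{"fingers":8.5,"x":10.9,"y":38.5,"z":1.5,"rx":0,"ry":0,"rz":0},{"fingers":8.5,"x":10.9,"y":38.5,"z":1.5,"rx":0,"ry":0,"rz":0},{"fingers":8.5,"x":10.9,"y":38.5,"z":1.5,"rx":0,"ry":0,"rz":0},{"fingers":8.5,"x":10.9,"y":38.5,"z":1.5,"rx":0,"ry":0,"rz":0},{"fingers":8.5,"x":10.9,"y":38.5,"z":1.5,"rx":0,"ry":0,"rz":0},{"fingers":8.5,"x":10.9,"y":38.5,"z":1.5,"rx":0,"ry":0,"rz":0},{"fingers":8.5,"x":10.9,"y":38.5,"z":1.5,"rx":0,"ry":0,"rz":0}]}}

```text
clock: 2.17
position: [450.2, -154.4, 200.6]
tcp_rot: [-0.0, 1.0, -0.0, 0.001]
contact_force: [0.8, 1.5, 0.6]
finger_gap: 0.995
```

```bash
python3 -c "
from h import *
w=grab('wrist'); cv2.imwrite('pics/c_wrist.png',w['pixels'])
h=cv2.cvtColor(w['pixels'],cv2.COLOR_BGR2HSV); P=cloud(w)
m=(((h[...,0]<5)|(h[...,0]>175))&(h[...,1]>180)&(h[...,2]>60))
n,l,st,c=cv2.connectedComponentsWithStats(m.astype(np.uint8))
i=1+st[1:,4].argmax(); print(st[i],c[i]); q=P[l==i]; print(np.median(q,0),np.percentile(q[:,2],[2,50,98]))
tp=q[(q[:,2]>84)]
(cc,r)=cv2.minEnclosingCircle(tp[:,:2].astype(np.float32)); print('cap circle',cc,r,len(tp))
plan([463,-151,31],tool(0,0))"
```

```text
[ 282  142   69   69 3391] [316.25685638 176.70215276]
[ 468.19913539 -152.44113576   88.56666367] [86.98003792 88.56666367 89.95753575]
cap circle (482.2744140625, -154.02944946289062) 43.56686019897461 3388
t 2.22 at [ 451.  -156.6  200.1] F [ 3.6 -3.1  1.8] gap 0.997 | shift [ 1.2  -0.56 16.91] turn [ 0.  -0.  -0.1] rows~ 5.0
```

View pics/c_wrist.png

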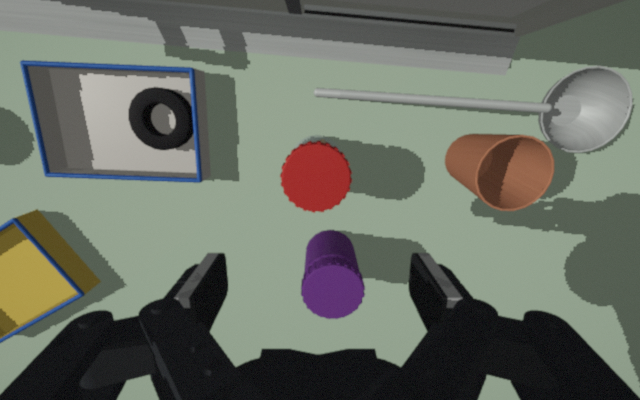

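The wrist view shows the red jar at (316,177), clear of the ladle, with the purple jar at (332,285) nearer the fingers. The arm was still settling, so I'll re-measure.

```bash
python3 -c "
from h import *
w=grab('wrist');t=grab('top')
for im in (w,t):
  h=cv2.cvtColor(im['pixels'],cv2.COLOR_BGR2HSV); P=cloud(im)
  m=(((h[...,0]<5)|(h[...,0]>175))&(h[...,1]>180)&(h[...,2]>60))&(P[...,2]>60)&(P[...,2]<100)&(abs(P[...,0]-460)<60)
  n,l,st,c=cv2.connectedComponentsWithStats(m.astype(np.uint8))
  i=1+st[1:,4].argmax(); print(c[i],st[i], onplane(im,*c[i],88).round(1), np.median(P[l==i],0).round(1))
plan([465,-151,31],tool(0,0))"
```

```text
[313.64113264 177.6780924 ] [ 280  143   68   69 3355] [ 468.2 -152.6   88. ] [ 468.  -152.7   88.6]
[385.70408163 233.30612245] [377 230  18   8  98] [ 445.1 -151.2   88. ] [ 445.7 -151.9   87.9]
t 2.32 at [ 449.7 -153.1  200.1] F [0.2 0.5 0. ] gap 0.991 | shift [ 1.53 -0.2  16.91] turn [-0.   0.  -0.2] rows~ 5.0
```

{"api": "send_rows", "payload": {"squeeze": 40, "steps": [{"fingers":8.5,"x":1.5,"y":-0.1,"z":5,"rx":0,"ry":0,"rz":0},{"fingers":8.5,"x":1.5,"y":-0.1,"z":9,"rx":0,"ry":0,"rz":0},{"fingers":8.5,"x":1.5,"y":-0.1,"z":13,"rx":0,"ry":0,"rz":0},{"fingers":8.5,"x":1.5,"y":-0.1,"z":16.9,"rx":0,"ry":0,"rz":0},{"fingers":8.5,"x":1.5,"y":-0.1,"z":16.9,"rx":0,"ry":0,"rz":0},{"fingers":4,"x":1.5,"y":-0.1,"z":16.9,"rx":0,"ry":0,"rz":0},{"fingers":4,"x":1.5,"y":-0.1,"z":16.9,"rx":0,"ry":0,"rz":0},{"fingers":4,"x":1.5,"y":-0.1,"z":16.9,"rx":0,"ry":0,"rz":0},{"fingers":4,"x":1.5,"y":-0.1,"z":16.9,"rx":0,"ry":0,"rz":0},{"fingers":4,"x":1.5,"y":-0.1,"z":16.9,"rx":0,"ry":0,"rz":0}]}}

```text
clock: 3.15
position: [466.4, -151.7, 33.5]
tcp_rot: [-0.001, 1.0, -0.001, 0.002]
contact_force: [-1.7, 2.4, 9.2]
finger_gap: 0.676
```

```bash
python3 -c "
from h import *
c,r,o=cur()
plan([504,82,110],tool(-0.04,0))
w=grab('wrist'); cv2.imwrite('pics/d_wrist.png',w['pixels'])"
```

```text
t 3.15 at [ 466.4 -151.7   33.5] F [-1.7  2.4  9.2] gap 0.676 | shift [  3.73 -23.39  -7.61] turn [-0.1 -0.2  2.1] rows~ 6.0
```

View pics/d_wrist.png

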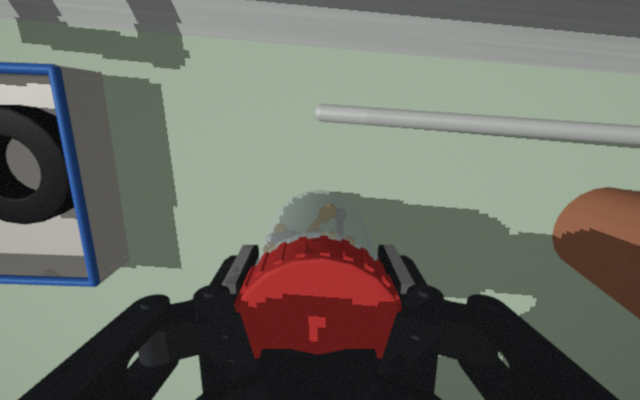

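The jar is held on the glass below the cap (opening 57.7 mm). Next: lift and carry it.

{"api": "send_rows", "payload": {"squeeze": 40, "steps": [{"fingers":4,"x":0,"y":0,"z":-4,"rx":0,"ry":0,"rz":0},{"fingers":4,"x":0,"y":0,"z":-7.6,"rx":0,"ry":0,"rz":0},{"fingers":4,"x":0.6,"y":-3.5,"z":-7.6,"rx":0,"ry":0,"rz":2},{"fingers":4,"x":1.1,"y":-7,"z":-7.6,"rx":0,"ry":0,"rz":2},{"fingers":4,"x":1.7,"y":-10.5,"z":-7.6,"rx":0,"ry":0,"rz":2},{"fingers":4,"x":2.2,"y":-14,"z":-7.6,"rx":0,"ry":0,"rz":2},{"fingers":4,"x":2.8,"y":-17.5,"z":-7.6,"rx":0,"ry":0,"rz":2},{"fingers":4,"x":3.4,"y":-21,"z":-7.6,"rx":0,"ry":0,"rz":2},{"fingers":4,"x":3.7,"y":-23.4,"z":-7.6,"rx":0,"ry":0,"rz":2},{"fingers":4,"x":3.7,"y":-23.4,"z":-7.6,"rx":0,"ry":0,"rz":2}]}}

```text
clock: 4.03
position: [505.1, 86.2, 111.1]
tcp_rot: [-0.002, 1.0, -0.017, 0.004]
contact_force: [-0.7, -0.0, -3.7]
finger_gap: 0.671
```

```bash
python3 -c "
from h import *
plan([504,83,37],tool(-0.04,0))
s=grab('scene'); cv2.imwrite('pics/e_scene.png',cv2.resize(s['pixels'][120:290,220:440],None,fx=3,fy=3))"
```

```text
t 4.03 at [505.1  86.2 111.1] F [-0.7 -0.  -3.7] gap 0.671 | shift [-0.15  0.35  7.41] turn [-0.2 -0.4  0.3] rows~ 2.0
```

View pics/e_scene.png

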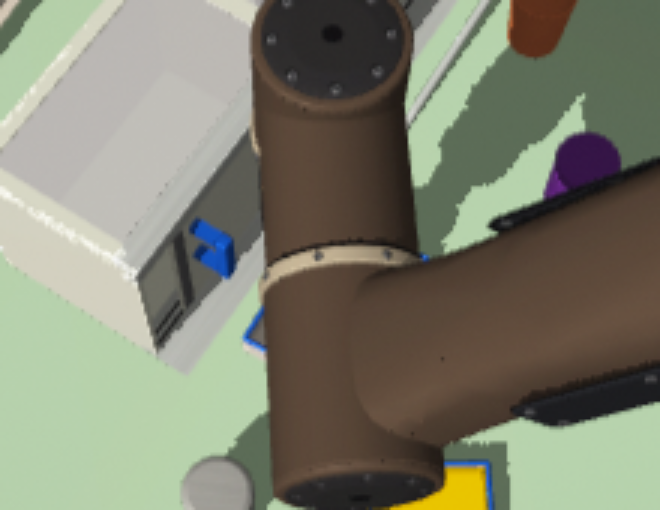

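```bash
python3 -c "
from h import *
w=grab('wrist'); cv2.imwrite('pics/f_wrist.png',w['pixels'])
h=cv2.cvtColor(w['pixels'],cv2.COLOR_BGR2HSV)
m=((h[...,0]>105)&(h[...,0]<125)&(h[...,1]>110)&(h[...,2]>40))
P=cloud(w); q=P[m&(P[...,2]>15)&(P[...,2]<40)]; print(len(q),q.min(0).round(0),q.max(0).round(0))
plan([504,83,37],tool(-0.04,0))"
```

```text
2932 [450. -37.  17.] [627. 125.  34.]
t 4.13 at [503.5  83.  110.5] F [ 0.5 -1.  -2.9] gap 0.669 | shift [0.02 0.02 7.35] turn [-0.1 -0.3  0.2] rows~ 2.0
```

View pics/f_wrist.png

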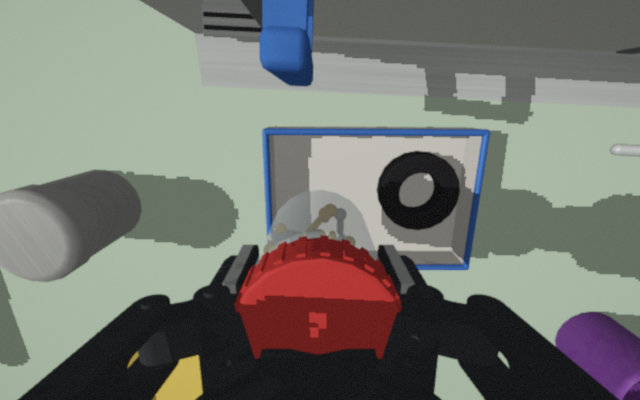

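The jar hangs over the tray's left half. The tray rim spans world y from -37 to 125, and the tape is at (418,190). Lowering now.

{"api": "send_rows", "payload": {"squeeze": 40, "steps": [{"fingers":4,"x":0,"y":0,"z":3,"rx":0,"ry":0,"rz":0},{"fingers":4,"x":0,"y":0,"z":5.5,"rx":0,"ry":0,"rz":0},{"fingers":4,"x":0,"y":0,"z":6.8,"rx":0,"ry":0,"rz":0},{"fingers":4,"x":0,"y":0,"z":7.3,"rx":0,"ry":0,"rz":0},{"fingers":4,"x":0,"y":0,"z":7.3,"rx":0,"ry":0,"rz":0}]}}

```text
clock: 4.55
position: [503.2, 81.8, 37.5]
tcp_rot: [-0.0, 1.0, -0.018, 0.002]
contact_force: [-0.3, -0.2, -3.1]
finger_gap: 0.674
```

{"api": "send_rows", "payload": {"steps": [{"fingers":4,"x":0,"y":0,"z":0.15,"rx":0,"ry":0,"rz":0},{"fingers":4,"x":0,"y":0,"z":0.15,"rx":0,"ry":0,"rz":0}]}}

```text
clock: 4.72
position: [503.5, 81.3, 36.6]
tcp_rot: [-0.001, 1.0, -0.019, 0.002]
contact_force: [0.6, -0.6, -4.8]
finger_gap: 0.674
```

{"api": "send_rows", "payload": {"steps": [{"fingers":4,"x":0,"y":0,"z":0.15,"rx":0,"ry":0,"rz":0},{"fingers":4,"x":0,"y":0,"z":0.25,"rx":0,"ry":0,"rz":0},{"fingers":4,"x":0,"y":0,"z":0.25,"rx":0,"ry":0,"rz":0}]}}

```text
clock: 4.97
position: [504.0, 81.2, 36.4]
tcp_rot: [-0.001, 1.0, -0.019, 0.003]
contact_force: [-7.8, -0.7, 18.6]
finger_gap: 0.677
```

Contact is felt, so I release and retreat upward.

{"api": "send_rows", "payload": {"steps": [{"fingers":4,"x":0,"y":0,"z":-0.05,"rx":0,"ry":0,"rz":0},{"fingers":7.5,"x":0,"y":0,"z":-0.05,"rx":0,"ry":0,"rz":0},{"fingers":7.5,"x":0,"y":0,"z":-0.05,"rx":0,"ry":0,"rz":0},{"fingers":7.5,"x":0,"y":0,"z":-0.05,"rx":0,"ry":0,"rz":0},{"fingers":7.5,"x":0,"y":0,"z":-2,"rx":0,"ry":0,"rz":0},{"fingers":7.5,"x":0,"y":0,"z":-5,"rx":0,"ry":0,"rz":0},{"fingers":7.5,"x":0,"y":0,"z":-9,"rx":0,"ry":0,"rz":0},{"fingers":7.5,"x":0,"y":0,"z":-13,"rx":0,"ry":0,"rz":0}]}}

```text
clock: 5.63
position: [502.6, 80.6, 167.2]
tcp_rot: [-0.0, 1.0, -0.019, 0.002]
contact_force: [1.4, 0.6, -0.6]
finger_gap: 0.879
```

```bash
python3 -c "
from h import *
w=grab('wrist'); cv2.imwrite('pics/g_wrist.png',w['pixels'])
h=cv2.cvtColor(w['pixels'],cv2.COLOR_BGR2HSV);P=cloud(w)
m=((h[...,0]>100)&(h[...,0]<128)&(h[...,1]>110)&(h[...,2]>30))
q=P[m&(P[...,2]>60)&(P[...,0]<640)]; print('handle',len(q),q.min(0).round(0),q.max(0).round(0),tocab(np.median(q,0)).round(0))
cc=np.array([tocab(p) for p in q]); print(cc.min(0).round(0),cc.max(0).round(0))
plan([480,81,220],tool(YAW,45))"
```

```text
handle 2730 [496.  78.  93.] [627. 138. 311.] [-18.  52. 159.]
[-132.   39.   93.] [  3.  92. 311.]
t 5.68 at [507.   82.  176.1] F [3.9 1.3 8.6] gap 0.875 | shift [-2.62  0.17 -4.44] turn [-1.3 44.1  2.4] rows~ 7.0
```

View pics/g_wrist.png

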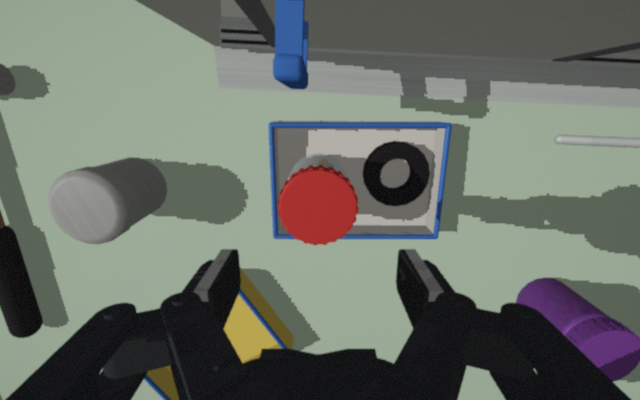

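The jar stands upright in the tray's left half (cap at (318,205)), with the tape beside it at (396,173). Next is the door handle.

```bash
python3 -c "
from h import *
w=grab('wrist')
h=cv2.cvtColor(w['pixels'],cv2.COLOR_BGR2HSV);P=cloud(w)
m=((h[...,0]>100)&(h[...,0]<128)&(h[...,1]>110)&(h[...,2]>30))
C=(P-O)@np.column_stack([CX,CY,[0,0,1]])
k=m&(C[...,2]>85)&(C[...,2]<170)&(C[...,0]>-45)&(C[...,0]<-10)&(abs(C[...,1]-50)<40)
k=cv2.erode(k.astype(np.uint8),np.ones((3,3)))>0
q=C[k]; print(len(q),np.percentile(q,[3,50,97],axis=0).round(0)); b=q[q[:,0]<-22]; print(np.percentile(b,[3,50,97],axis=0).round(0))
rot=tool(YAW,45); tgt=cab(-26,50,125)
plan(tgt-90*rot.apply([0,0,1]),rot); print(tgt)"
```

```text
1382 [[-34.  47. 134.]
 [-23.  52. 159.]
 [-11.  58. 161.]]
[[-35.  47. 137.]
 [-29.  52. 160.]
 [-22.  58. 162.]]
t 5.73 at [507.   82.4 173. ] F [ 0.5 -0.1 -0.5] gap 0.877 | shift [ 2.71 -1.15 -1.51] turn [-1.4 44.1  2.3] rows~ 7.0
[597.63081915  87.73976251 125.        ]
```

{"api": "send_rows", "payload": {"steps": [{"fingers":4,"x":0,"y":0,"z":-1.5,"rx":-0.2,"ry":7,"rz":0.4},{"fingers":4,"x":0.5,"y":-0.3,"z":-1.5,"rx":-0.4,"ry":14,"rz":0.8},{"fingers":4,"x":1,"y":-0.6,"z":-1.5,"rx":-0.6,"ry":21,"rz":1.2},{"fingers":4,"x":1.5,"y":-0.9,"z":-1.5,"rx":-0.9,"ry":28,"rz":1.5},{"fingers":4,"x":2,"y":-1.2,"z":-1.5,"rx":-1.1,"ry":35,"rz":1.9},{"fingers":4,"x":2.7,"y":-1.4,"z":-1.5,"rx":-1.3,"ry":42,"rz":2.2},{"fingers":4,"x":2.7,"y":-1.4,"z":-1.5,"rx":-1.4,"ry":44.1,"rz":2.3},{"fingers":4,"x":2.7,"y":-1.4,"z":-1.5,"rx":-1.4,"ry":44.1,"rz":2.3},{"fingers":4,"x":2.7,"y":-1.4,"z":-1.5,"rx":-1.4,"ry":44.1,"rz":2.3}]}}

```text
clock: 6.48
position: [590.8, 116.2, 243.6]
tcp_rot: [0.025, 0.942, -0.043, 0.332]
contact_force: [0.7, 1.3, 2.0]
finger_gap: 0.468
```

```bash
python3 -c "
from h import *
w=grab('wrist'); cv2.imwrite('pics/i_wrist.png',w['pixels'])
rot=tool(YAW,45); plan(cab(-26,52.5,125),rot); print(tocab(cur()[0]))"
```

```text
t 6.53 at [591.8 118.6 244.4] F [ 1.4 -1.7 -0.1] gap 0.465 | shift [-6.91  2.49  9.85] turn [1.4 5.9 0.5] rows~ 3.0
[-34.29680487  80.26058626 244.424618  ]
```

View pics/i_wrist.png

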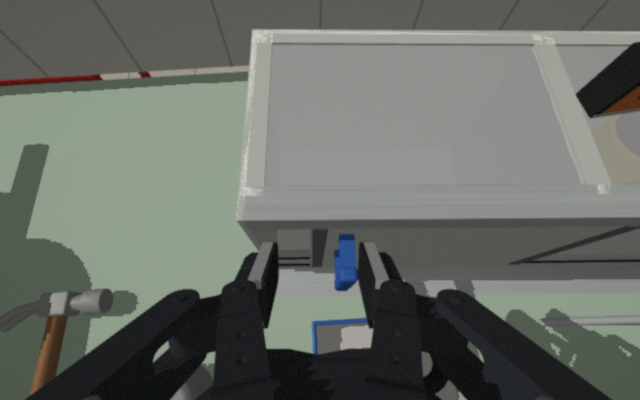

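```bash
python3 -c "
from h import *
print(cur()[2]['q'].round(3), cur()[2]['dq'].round(3))
rot=tool(YAW,45); t=cab(-26,52.5,125); plan(t-90*rot.apply([0,0,1]),rot); print(tocab(cur()[0]))"
```

```text
[ 0.397 -0.065 -1.015  1.555 -0.317 -0.362] [ 0.077 -0.008 -0.004 -0.422 -0.051  0.265]
t 6.53 at [591.8 118.6 244.4] F [ 1.4 -1.7 -0.1] gap 0.465 | shift [-7.83  2.7   0.9 ] turn [1.4 5.9 0.5] rows~ 2.0
[-34.29680487  80.26058626 244.424618  ]
```

The wrist view shows the handle between the jaws at (347,262), but the arm ran into the joint-3 limit at 45° tilt. I'll use a gentler 20° tilt instead.

```bash
cat > log.py <<'E'
from h import *
import json
c,r,o=cur()
with open('fk.txt','a') as f: f.write(json.dumps([o['q'].tolist(),c.tolist(),r.as_quat().tolist()])+'\n')
E
python3 -c "
from log import *
rot=tool(YAW,20); t=cab(-25,52.5,128); plan(t-75*rot.apply([0,0,1]),rot)"
```

```text
t 6.53 at [591.8 118.6 244.4] F [ 1.4 -1.7 -0.1] gap 0.465 | shift [-4.19  2.68  2.6 ] turn [  1.5 -19.1   0.2] rows~ 3.0
```

{"api": "send_rows", "payload": {"steps": [{"fingers":4,"x":-1.5,"y":0.7,"z":0,"rx":0.5,"ry":-5,"rz":0},{"fingers":4,"x":-2.5,"y":1.5,"z":0,"rx":1,"ry":-10,"rz":0},{"fingers":4,"x":-4.2,"y":2.7,"z":1.5,"rx":1.5,"ry":-15,"rz":0},{"fingers":4,"x":-4.2,"y":2.7,"z":2.6,"rx":1.5,"ry":-19.1,"rz":0.2},{"fingers":4,"x":-4.2,"y":2.7,"z":2.6,"rx":1.5,"ry":-19.1,"rz":0.2},{"fingers":4,"x":-4.2,"y":2.7,"z":2.6,"rx":1.5,"ry":-19.1,"rz":0.2}]}}

```text
clock: 7.03
position: [572.7, 90.7, 198.3]
tcp_rot: [0.008, 0.983, -0.041, 0.178]
contact_force: [1.0, -3.2, 1.1]
finger_gap: 0.467
```

```bash
python3 -c "
from log import *
w=grab('wrist'); cv2.imwrite('pics/j_wrist.png',w['pixels'])
print(o['q'].round(3))
rot=tool(YAW,20); plan(cab(-25,52.5,128),rot); print(tocab(cur()[0]))"
```

```text
[ 0.624  0.037 -0.694  0.413 -0.605  0.55 ]
t 7.08 at [572.   92.7 196.7] F [5.6 2.7 1.6] gap 0.466 | shift [0.19 0.07 7.37] turn [-0.2  0.  -0.2] rows~ 2.0
[-51.94741729  52.90816224 196.65197568]
```

View pics/j_wrist.png

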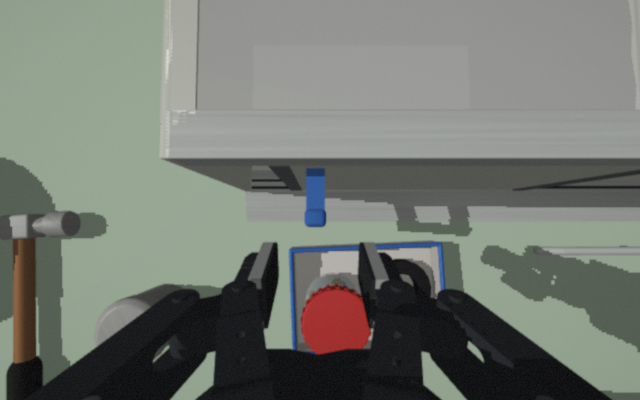

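The handle bar at (315,200) lies on the jaw centreline. Advancing to straddle it.

{"api": "send_rows", "payload": {"steps": [{"fingers":4,"x":0.2,"y":0.05,"z":2.5,"rx":-0.2,"ry":0,"rz":-0.2},{"fingers":4,"x":0.2,"y":0.05,"z":5,"rx":-0.2,"ry":0,"rz":-0.2},{"fingers":4,"x":0.2,"y":0.05,"z":7.4,"rx":-0.2,"ry":0,"rz":-0.2},{"fingers":4,"x":0.2,"y":0.05,"z":7.4,"rx":-0.2,"ry":0,"rz":-0.2},{"fingers":3,"x":0.2,"y":0.05,"z":7.4,"rx":-0.2,"ry":0,"rz":-0.2},{"fingers":3,"x":0.2,"y":0.05,"z":7.4,"rx":-0.2,"ry":0,"rz":-0.2}]}}

```text
clock: 7.58
position: [599.0, 90.2, 128.5]
tcp_rot: [0.007, 0.984, -0.04, 0.173]
contact_force: [0.9, -0.4, 1.0]
finger_gap: 0.353
```

```bash
python3 -c "
from log import *
w=grab('wrist'); cv2.imwrite('pics/k_wrist.png',w['pixels'])
print(o['q'].round(3))
rot=tool(YAW,20); p=tocab(c);print(p); plan(cab(-25,-160,128),rot)"
```

```text
[ 0.558  0.163 -0.768  0.539 -0.409  0.459]
[-24.87966769  52.60293306 128.48687003]
t 7.63 at [599.3  90.6 129.2] F [-0.9 -1.1 -0. ] gap 0.35 | shift [-0.07 21.3   0.07] turn [-0.1 -0.1 -0. ] rows~ 6.0
```

View pics/k_wrist.png

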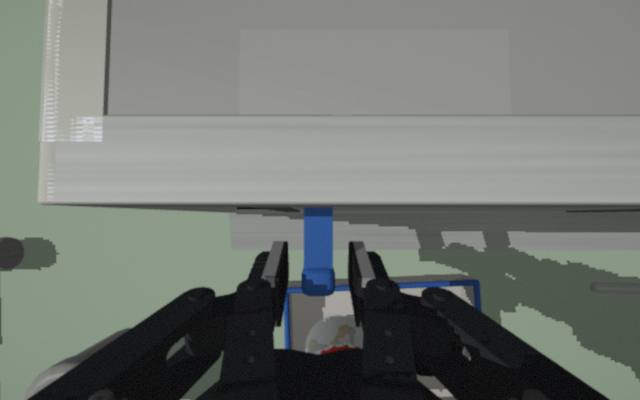

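{"api": "send_rows", "payload": {"steps": [{"fingers":3,"x":0,"y":2,"z":0,"rx":0,"ry":0,"rz":0},{"fingers":3,"x":0,"y":4.5,"z":0,"rx":0,"ry":0,"rz":0},{"fingers":3,"x":0,"y":7,"z":0,"rx":0,"ry":0,"rz":0},{"fingers":3,"x":0,"y":9.5,"z":0,"rx":0,"ry":0,"rz":0},{"fingers":3,"x":0,"y":12,"z":0,"rx":0,"ry":0,"rz":0},{"fingers":3,"x":0,"y":14.5,"z":0,"rx":0,"ry":0,"rz":0},{"fingers":3,"x":0,"y":17,"z":0,"rx":0,"ry":0,"rz":0},{"fingers":3,"x":0,"y":19,"z":0,"rx":0,"ry":0,"rz":0},{"fingers":3,"x":0,"y":20,"z":0,"rx":0,"ry":0,"rz":0},{"fingers":3,"x":0,"y":20.3,"z":0,"rx":0,"ry":0,"rz":0}]}}

```text
clock: 8.47
position: [583.4, -112.4, 131.0]
tcp_rot: [0.006, 0.984, -0.041, 0.176]
contact_force: [-0.3, 1.6, 0.8]
finger_gap: 0.354
```

```bash
python3 -c "
from log import *
w=grab('wrist'); cv2.imwrite('pics/l_wrist.png',w['pixels'])
print(o['q'].round(3))
rot=tool(YAW,20); p=tocab(c);print(p); plan(cab(-25,-156,128),rot)"
```

```text
[ 0.19   0.138 -0.695  0.232 -0.406  1.1  ]
[ -24.01226494 -150.66941302  131.00304835]
t 8.52 at [ 583.4 -112.2  130.7] F [ 0.1  0.3 -0.4] gap 0.348 | shift [-0.18  0.56  0.22] turn [-0.1 -0.2 -0.1] rows~ 1.0
```

View pics/l_wrist.png

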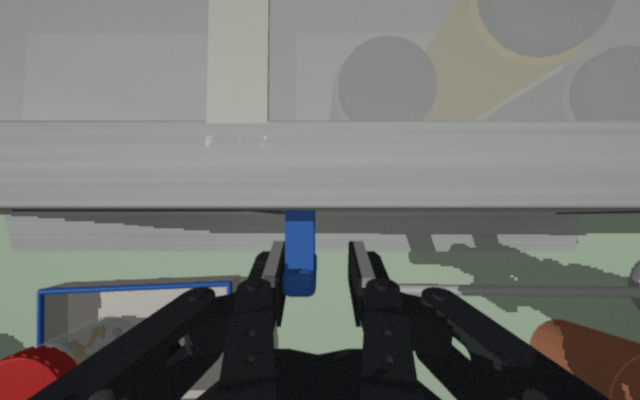

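The door followed: the bar at (300,250) now rests on the left finger. I'll nudge it to the stop.

{"api": "send_rows", "payload": {"steps": [{"fingers":3,"x":0,"y":0.2,"z":0,"rx":0,"ry":0,"rz":0},{"fingers":3,"x":0,"y":0.4,"z":0,"rx":0,"ry":0,"rz":0},{"fingers":3,"x":0,"y":0.4,"z":0,"rx":0,"ry":0,"rz":0}]}}

```text
clock: 8.77
position: [583.6, -113.9, 131.6]
tcp_rot: [0.005, 0.983, -0.04, 0.176]
contact_force: [-6.0, 12.8, 4.4]
finger_gap: 0.353
```

At the stop (13 N). Retreating, then going behind the tray.

```bash
python3 -c "
from log import *
rot=tool(YAW,20); plan(cab(-200,0,160),rot)"
```

```text
t 8.77 at [ 583.6 -113.9  131.6] F [-6.  12.8  4.4] gap 0.353 | shift [-15.55 -15.24  -8.72] turn [-0.2 -0.3 -0. ] rows~ 6.0
```

{"api": "send_rows", "payload": {"steps": [{"fingers":3.5,"x":0,"y":-0.6,"z":-1,"rx":0,"ry":0,"rz":0},{"fingers":4,"x":0,"y":-0.6,"z":-5,"rx":0,"ry":0,"rz":0},{"fingers":6,"x":0,"y":-0.6,"z":-9,"rx":0,"ry":0,"rz":0},{"fingers":6,"x":-3,"y":-2,"z":-10,"rx":0,"ry":0,"rz":0},{"fingers":6,"x":-6,"y":-5,"z":-9.5,"rx":0,"ry":0,"rz":0},{"fingers":6,"x":-9,"y":-8,"z":-9,"rx":0,"ry":0,"rz":0},{"fingers":6,"x":-12,"y":-11,"z":-9,"rx":0,"ry":0,"rz":0},{"fingers":6,"x":-15,"y":-14,"z":-8.7,"rx":0,"ry":0,"rz":0},{"fingers":6,"x":-15.5,"y":-15.2,"z":-8.7,"rx":0,"ry":0,"rz":0},{"fingers":6,"x":-15.5,"y":-15.2,"z":-8.7,"rx":0,"ry":0,"rz":0}]}}

```text
clock: 9.6
position: [425.2, 56.1, 168.6]
tcp_rot: [0.002, 0.984, -0.037, 0.174]
contact_force: [-0.1, -0.4, -0.7]
finger_gap: 0.7
```

```bash
python3 -c "
from log import *
w=grab('wrist'); cv2.imwrite('pics/m_wrist.png',w['pixels'])
t=grab('top'); cv2.imwrite('pics/m_top.png',cv2.resize(t['pixels'][100:300,220:480],None,fx=3,fy=3))
print(o['q'].round(3))
rot=tool(YAW,20); p=tocab(c);print(p); plan(cab(-200,0,30),rot)
P=cloud(w);h=cv2.cvtColor(w['pixels'],cv2.COLOR_BGR2HSV)
m=((h[...,0]>105)&(h[...,0]<125)&(h[...,1]>110)&(h[...,2]>40))
C=(P-O)@np.column_stack([CX,CY,[0,0,1]])
k=m&(C[...,2]>15)&(C[...,2]<40)&(C[...,0]>-185)&(C[...,0]<-40)&(abs(C[...,1])<100)
q=C[k]; print(len(q),cv2.minAreaRect(q[:,:2].astype(np.float32)), np.percentile(q,[1,99],axis=0).round(0))
"
```

```text
[ 0.805 -0.233 -1.014  0.47  -0.607  0.327]
[-195.34586915    4.53582818  168.56000496]
t 9.7 at [424.5  53.  166.8] F [ 0.2  0.4 -0.5] gap 0.705 | shift [-5.04  0.21 12.72] turn [-0.4  0.2  0.1] rows~ 4.0
2069 ((-112.44638061523438, -0.7598037719726562), (109.56941986083984, 160.07632446289062), 2.307713747024536) [[-169.  -81.   28.]
 [ -56.   80.   33.]]
```

View pics/m_wrist.png

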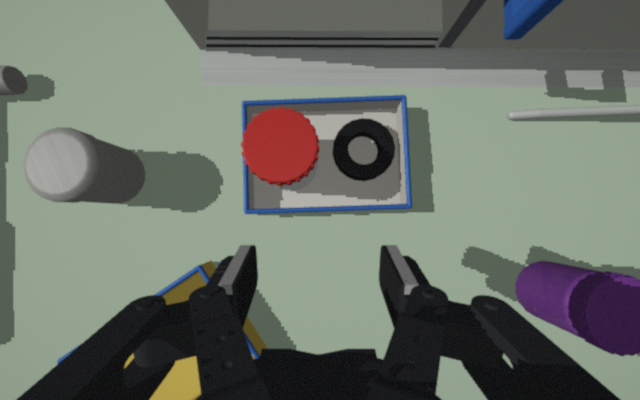

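View pics/m_top.png

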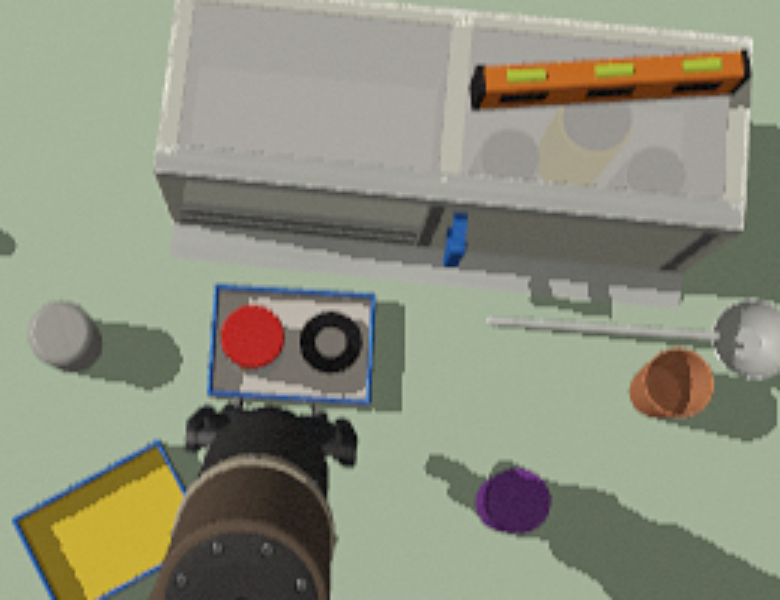

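The door is fully open, and the tray sits squarely in front of the bay with the jar and tape inside. The near edge is at cabinet x≈-168. Descending behind it.

{"api": "send_rows", "payload": {"steps": [{"fingers":6,"x":-1.5,"y":0.1,"z":4,"rx":0,"ry":0,"rz":0},{"fingers":6,"x":-3,"y":0.2,"z":8,"rx":0,"ry":0,"rz":0},{"fingers":6,"x":-5,"y":0.2,"z":12.7,"rx":0,"ry":0,"rz":0},{"fingers":6,"x":-5,"y":0.2,"z":12.7,"rx":0,"ry":0,"rz":0},{"fingers":6,"x":-5,"y":0.2,"z":12.7,"rx":0,"ry":0,"rz":0}]}}

```text
clock: 10.12
position: [463.4, 50.1, 95.3]
tcp_rot: [-0.002, 0.989, -0.038, 0.141]
contact_force: [0.3, -0.4, -0.5]
finger_gap: 0.698
```

```bash
python3 -c "
from log import *
w=grab('wrist'); cv2.imwrite('pics/n_wrist.png',w['pixels'])
print(o['q'].round(3))
rot=tool(YAW,20); p=tocab(c);print(p); plan(cab(-190,0,7),rot)
"
```

```text
[ 6.300e-01  1.000e-03 -1.016e+00  4.920e-01 -3.670e-01  4.200e-01]
[-156.74825022    1.58900565   95.3012499 ]
t 10.17 at [463.3  50.1  95. ] F [-0.6 -0.3 -1.1] gap 0.701 | shift [-5.63  0.27  7.52] turn [-0.9  3.8  0.1] rows~ 3.0
```

View pics/n_wrist.png

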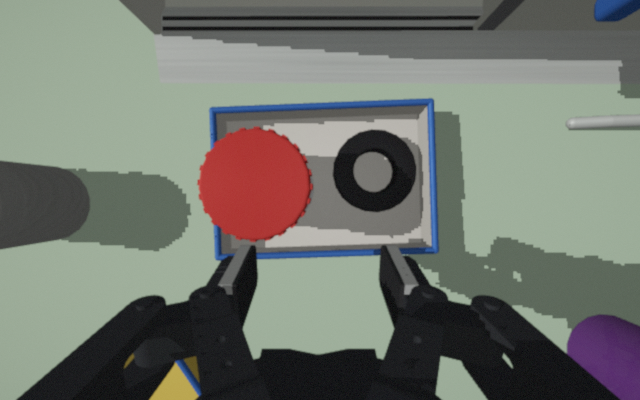

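Joint 3 is at its limit here, so a tilted tool isn't reachable this close. I'll fit a quick kinematic model from the logged samples to plan the push.

```bash
cat > fk.py <<'E'
from h import *
import json, itertools
S=[json.loads(l) for l in open('fk.txt')]
S.append([[1.51710621,.35925546,.0113110907,-2.3897e-4,-1.22409965,-.288109185],[226.15,635.63,230.58],[9.85425048e-01,-1.70109004e-01,-3.86e-05,6.327e-04]])
A={'x':[1,0,0],'y':[0,1,0],'z':[0,0,1]}
def chain(q,ax):
    r=[];c=R.identity()
    for a,k in zip(ax,q):
        s=-1 if a[0]=='-' else 1; c=c*R.from_rotvec(s*k*np.array(A[a[-1]])); r.append(c)
    return r
if __name__=='__main__':
    print(len(S)); best=[]
    for s in itertools.product(['z'],['y','-y','x','-x'],['y','-y','x','-x'],['x','-x','y','-y','z','-z'],['x','-x','y','-y','z','-z'],['x','-x','y','-y','z','-z']):
        rel=[chain(q,s)[-1].inv()*R.from_quat(t) for q,_,t in S]
        m=R.concatenate(rel); mean=m.mean(); e=np.degrees((mean.inv()*m).magnitude()).max(); best.append((e,s))
    best.sort(); print(best[:6])
E
python3 fk.py
```

```text
8
[(np.float64(2.6570282770290436e-06), ('z', 'y', '-y', '-x', '-y', '-x')), (np.float64(22.61225933545441), ('z', '-y', 'x', '-y', 'x', '-y')), (np.float64(24.433538677884638), ('z', 'x', 'y', 'z', 'x', 'z')), (np.float64(25.46597868918455), ('z', '-y', 'x', 'z', '-y', 'z')), (np.float64(26.001447964671723), ('z', '-x', '-y', '-x', '-y', '-x')), (np.float64(26.293867512224388), ('z', 'x', '-y', '-x', '-y', '-x'))]
```

```bash
cat > ik.py <<'E'
from fk import *
from scipy.optimize import least_squares
AX=('z','y','-y','-x','-y','-x')
# offsets: v0 z; v1(xyz) after q1; v2 after q2; v3 after q3 ; v5 after q5 x ; etc. ridge LSQ
def row(q):
    r=chain(q,AX); return np.hstack([x.as_matrix() for x in (r[0],r[1],r[2],r[3],r[4],r[5])])
M=np.vstack([row(q) for q,_,_ in S]); b=np.hstack([p for _,p,_ in S])
lam=1e-3
V=np.linalg.solve(M.T@M+lam*np.eye(18),M.T@b)
res=(M@V-b); T=(chain(S[0][0],AX)[-1].inv()*R.from_quat(S[0][2]))
LO=np.array([-3.07,-1.43,-1.02,-3.03,-3.05,-3.03]);HI=np.array([3.07,2.12,1.25,1.67,0,3.03])
def fk(q): return row(q)@V, chain(q,AX)[-1]*T
def ik(p,rot,q0):
    def f(q):
        a,r=fk(q); return np.hstack([(a-p)/100,(r.inv()*rot).as_rotvec()])
    s=least_squares(f,np.clip(q0,LO+.01,HI-.01),bounds=(LO,HI)); a,r=fk(s.x)
    return s.x,np.linalg.norm(a-p),np.degrees((r.inv()*rot).magnitude())
if __name__=='__main__':
    print(V.reshape(6,3).round(1)); print('res',np.abs(res).max().round(2))
    q0=cur()[2]['q']
    for x,y,z,ti in [(-184,-33,3,0),(-184,-33,3,5),(-184,0,16,10),(-184,0,16,20),(-120,-33,5,0),(-110,0,10,20),(-80,0,12,20),(-80,0,12,33),(-45,0,12,33),(-20,0,14,33),(33,0,14,33),(33,0,14,40)]:
        q,e,a=ik(cab(x,y,z),tool(YAW,ti),q0); print((x,y,z,ti),q.round(2),round(e,1),round(a,1))
E
python3 ik.py
```

```text
[[  5.7   1.4 174.6]
 [ -1.9   1.4 598.3]
 [232.    1.4   9. ]
 [232.  -96.   -8.9]
 [173.3 -96.    1.3]
 [173.3  -4.9  -3.6]]
res 1.88
(-184, -33, 3, 0) [ 0.5   0.26 -0.8  -0.   -0.51  0.99] 0.0 0.0
(-184, -33, 3, 5) [ 0.55  0.22 -0.93  0.15 -0.36  0.81] 0.0 0.0
(-184, 0, 16, 10) [ 0.63  0.17 -1.02  0.34 -0.28  0.53] 0.4 1.4
(-184, 0, 16, 20) [ 0.6   0.15 -1.02  0.25 -0.21  0.66] 2.3 10.6
(-120, -33, 5, 0) [ 0.43  0.34 -0.66 -0.   -0.58  1.06] 0.0 0.0
(-110, 0, 10, 20) [ 0.45  0.25 -1.02  0.67 -0.12  0.39] 2.0 7.9
(-80, 0, 12, 20) [ 0.36  0.27 -1.02  0.92 -0.11  0.22] 1.8 6.7
(-80, 0, 12, 33) [ 0.06  0.28 -0.61 -1.59 -0.    3.03] 2.1 7.8
(-45, 0, 12, 33) [ 0.05  0.31 -0.56 -1.58 -0.    3.03] 2.3 8.5
(-20, 0, 14, 33) [ 0.05  0.34 -0.52 -1.57 -0.    3.03] 2.4 9.3
(33, 0, 14, 33) [ 0.04  0.39 -0.43 -1.57 -0.    3.03] 2.7 10.6
(33, 0, 14, 40) [ 0.04  0.39 -0.43 -1.56 -0.    3.03] 1.1 5.5
```

```bash
cat > srch.py <<'E'
from ik import *
rng=np.random.default_rng(0)
def sols(p,rot,n=25):
    out=[]
    for i in range(n):
        q0=rng.uniform(LO,HI); q0[0]=rng.uniform(-.8,.8); q0[1]=rng.uniform(0,1); q0[2]=rng.uniform(-1,.6)
        q,e,a=ik(p,rot,q0)
        if e<.5 and a<.5 and not any(np.abs(q-o).max()<.1 for o in out): out.append(q)
    return out
if __name__=='__main__':
  for ti in (30,38,46):
    for dy in (-40,-20,0,20,40):
      for x in (-45,33):
        for q in sols(cab(x,0,13),tool(YAW+np.radians(dy),ti)): print(ti,dy,x,q.round(2))
E
time timeout 500 python3 srch.py
```

```text
30 -40 33 [ 0.27  0.43 -0.91  1.67 -0.45 -1.1 ]
30 40 -45 [ 0.17  0.33 -0.52 -0.74 -0.33  2.67]
30 40 33 [ 0.15  0.42 -0.38 -0.66 -0.37  2.61]
38 0 -45 [-0.28  0.33 -0.74 -2.45 -0.19 -2.09]
38 0 -45 [-0.17  0.31 -0.63 -2.18 -0.07 -2.46]
38 20 -45 [ 0.18  0.31 -0.57 -1.07 -0.06  2.71]
38 20 33 [ 0.24  0.4  -0.5  -0.78 -0.02  2.37]
46 0 -45 [-0.4   0.43 -0.98 -2.76 -0.66 -1.65]
46 0 33 [-0.33  0.47 -0.8  -2.77 -0.51 -1.72]
46 20 -45 [-0.31  0.37 -0.65 -1.92 -0.43 -2.33]
46 20 33 [-0.18  0.42 -0.46 -1.74 -0.32 -2.64]
46 40 -45 [-0.25  0.39 -0.5  -1.45 -0.58 -2.6 ]
46 40 33 [-0.18  0.46 -0.36 -1.36 -0.55 -2.77]
real	0m46.567s
user	0m46.970s
sys	0m0.132s
```

```bash
cat > sim.py <<'E'
from ik import *
from scipy.spatial.transform import Slerp
def pose(ti,dy,spin): return tool(YAW+np.radians(dy),ti)*R.from_euler('z',spin,degrees=True)
def sim(q,wps,verbose=True):
    p,r=fk(q); n=0
    for (pt_,rt) in wps:
        ang=np.degrees((r.inv()*rt).magnitude()); N=int(np.ceil(max(ang/7,np.linalg.norm(pt_-p)/40,1)))
        sl=Slerp([0,1],R.concatenate([r,rt])); mx=0;err=0
        for k in range(1,N+1):
            pk=p+(pt_-p)*k/N; qn,e,a=ik(pk,sl([k/N])[0],q); mx=max(mx,np.abs(qn-q).max()); err=max(err,e,a); q=qn
        n+=N; print(N,q.round(2),'maxstep',round(mx,2),'err',round(err,2))
        p,r=pt_,rt
    return q
if __name__=='__main__':
  for P in ((-80,-20,200),(-110,-20,260),(-60,0,300)):
    for sg in (-1,1):
      print(P,sg); P3=cab(*P)
      q0,e,a=ik(P3,pose(0,0,0),np.array([.4,.3,-.6,0,-.6,1]))
      print(q0.round(2),e,a)
      sim(q0,[(P3,pose(15,40,sg*40)),(P3,pose(30,40,sg*60)),(P3,pose(46,40,sg*100)),(P3,pose(46,20,sg*140)),(P3,pose(46,0,sg*180))])
E
python3 sim.py
```

```text
(-80, -20, 200) -1
[ 0.41  0.15 -0.35  0.   -1.08  1.08] 1.1541874428966267e-11 1.0426568734306466e-11
12 [ 0.34  0.03 -0.47 -0.1  -0.82  2.6 ] maxstep 0.15 err 0.0
4 [ 0.32 -0.06 -0.6  -0.19 -0.54  3.03] maxstep 0.17 err 3.1
7 [ 0.36 -0.13 -1.01  0.43 -0.    3.03] maxstep 0.12 err 11.71
5 [ 0.35 -0.13 -1.02  0.81 -0.15  3.03] maxstep 0.09 err 14.51
5 [ 0.47 -0.08 -1.02  1.1  -0.47  3.03] maxstep 0.07 err 17.81
(-80, -20, 200) 1
[ 0.41  0.15 -0.35  0.   -1.08  1.08] 1.1541874428966267e-11 1.0426568734306466e-11
3 [ 0.36  0.03 -0.47 -0.09 -0.82  1.18] maxstep 0.09 err 0.0
4 [ 0.27 -0.04 -0.54 -0.3  -0.6   1.08] maxstep 0.06 err 0.0
7 [ 0.   -0.04 -0.5  -0.84 -0.59  1.03] maxstep 0.08 err 0.0
8 [ 0.39 -0.13 -0.86 -0.11 -0.03 -0.85] maxstep 0.58 err 5.2
8 [-0.33 -0.14 -0.9  -3.03 -0.    1.63] maxstep 0.66 err 12.53
(-110, -20, 260) -1
[ 0.44  0.05 -0.32  0.   -1.21  1.05] 3.606786596195457e-12 8.996917878966538e-12
12 [ 0.38 -0.07 -0.44 -0.08 -0.95  2.55] maxstep 0.15 err 0.0
4 [ 0.32 -0.17 -0.55 -0.2  -0.7   3.03] maxstep 0.15 err 1.16
7 [ 0.41 -0.3  -1.02  0.4  -0.05  3.03] maxstep 0.
[... 663 characters left out ...]
-0.28 -0.07 -1.04  2.55] maxstep 0.14 err 0.0
4 [ 0.31 -0.1  -0.4  -0.2  -0.78  3.03] maxstep 0.14 err 0.71
7 [ 0.39 -0.24 -0.93  0.43 -0.03  3.03] maxstep 0.14 err 10.81
5 [ 0.26 -0.24 -1.02  0.98 -0.    3.03] maxstep 0.11 err 8.65
5 [ 0.36 -0.22 -1.02  1.32 -0.35  3.03] maxstep 0.09 err 4.54
(-60, 0, 300) 1
[ 0.42  0.12 -0.15 -0.   -1.3   1.07] 9.060464736475683e-13 2.8818813611409255e-13
3 [ 0.38 -0.01 -0.28 -0.07 -1.04  1.13] maxstep 0.09 err 0.0
4 [ 0.32 -0.1  -0.39 -0.21 -0.79  0.93] maxstep 0.07 err 0.0
7 [ 0.16 -0.15 -0.42 -0.57 -0.63  0.63] maxstep 0.06 err 0.0
8 [ 0.27 -0.24 -1.02  0.96 -0.   -1.84] maxstep 0.42 err 0.42
8 [ 0.39 -0.23 -1.    1.14 -0.31 -3.03] maxstep 0.17 err 5.08
```

```bash
cat > sim2.py <<'E'
from sim import *
P3=cab(-80,-20,200)
q0,e,a=ik(P3,pose(0,0,0),np.array([.4,.3,-.6,0,-.6,1]))
for X in (-80,-40):
 for z in (40,80,120):
  for ti in (46,52):
   L=cab(X,0,z); print(X,z,ti)
   sim(q0,[(P3,pose(15,40,40)),(P3,pose(30,40,60)),(P3,pose(ti,40,100)),(L,pose(ti,40,110)),(L,pose(ti,20,140)),(L,pose(ti,0,180)),(cab(-75,0,16),pose(ti,0,180)),(cab(33,0,16),pose(ti,0,180))])
E
python3 sim2.py
```

```text
-80 40 46
3 [ 0.36  0.03 -0.47 -0.09 -0.82  1.18] maxstep 0.09 err 0.0
4 [ 0.27 -0.04 -0.54 -0.3  -0.6   1.08] maxstep 0.06 err 0.0
7 [ 0.   -0.04 -0.5  -0.84 -0.59  1.03] maxstep 0.08 err 0.0
5 [-0.21  0.28 -0.55 -1.37 -0.57  1.63] maxstep 0.14 err 0.0
7 [-0.2   0.23 -0.64 -1.71 -0.34  1.19] maxstep 0.08 err 0.0
8 [-0.42  0.28 -0.96 -2.62 -0.5   1.34] maxstep 0.12 err 0.0
1 [-0.44  0.39 -1.01 -2.7  -0.64  1.47] maxstep 0.14 err 0.0
3 [-0.34  0.44 -0.76 -2.71 -0.45  1.36] maxstep 0.08 err 0.0
-80 40 52
3 [ 0.36  0.03 -0.47 -0.09 -0.82  1.18] maxstep 0.09 err 0.0
4 [ 0.27 -0.04 -0.54 -0.3  -0.6   1.08] maxstep 0.06 err 0.0
7 [-0.16 -0.02 -0.49 -1.08 -0.68  1.34] maxstep 0.11 err 0.0
5 [-0.36  0.34 -0.59 -1.55 -0.71  1.93] maxstep 0.13 err 0.0
7 [-0.44  0.31 -0.76 -2.01 -0.6   1.69] maxstep 0.07 err 0.0
8 [-0.49  0.35 -1.02 -2.61 -0.7   1.42] maxstep 0.11 err 2.32
1 [-0.5   0.44 -1.02 -2.61 -0.77  1.46] maxstep 0.09 err 3.66
3 [-0.37  0.51 -0.86 -2.79 -0.72  1.48] maxstep 0.14 err 0.42
-80 80 46
3 [ 0.36  0.03 -0.47 -0.09 -0.82  1.18] maxstep 0.09 err 0.0
4 [ 0.27 -0.04 -0.54 -0.3  -0.
[... 4198 characters left out ...]
0.39 err 1.52
8 [-0.19  0.1  -0.66 -2.24 -0.06  0.75] maxstep 0.25 err 4.39
3 [-0.03  0.26 -0.61 -1.8  -0.    0.19] maxstep 0.33 err 6.03
3 [-0.05  0.38 -0.44 -1.83 -0.    0.24] maxstep 0.06 err 5.12
-40 120 52
3 [ 0.36  0.03 -0.47 -0.09 -0.82  1.18] maxstep 0.09 err 0.0
4 [ 0.27 -0.04 -0.54 -0.3  -0.6   1.08] maxstep 0.06 err 0.0
7 [-0.16 -0.02 -0.49 -1.08 -0.68  1.34] maxstep 0.11 err 0.0
3 [-0.21  0.19 -0.47 -1.3  -0.64  1.48] maxstep 0.08 err 0.0
7 [-0.08  0.11 -0.56 -1.48 -0.27  0.82] maxstep 0.14 err 0.0
8 [-0.32  0.11 -0.77 -2.4  -0.28  1.  ] maxstep 0.14 err 0.0
3 [-0.5   0.44 -1.02 -2.61 -0.77  1.46] maxstep 0.29 err 3.66
3 [-0.37  0.51 -0.86 -2.79 -0.72  1.48] maxstep 0.14 err 0.42
```

Stage 1 plan: use a nearly vertical tool offset to y=-38, so the gripper body stays clear of the jar, and push to the sill. Stage 2 switches to a wrist-flipped 46° tilt that the model shows is reachable and clears the rail.

```bash
python3 - <<'E'
from sim import *
rot=tool(YAW,4); q0=cur()[2]['q']
sim(q0,[(cab(-190,-38,70),rot),(cab(-190,-38,4),rot),(cab(-120,-38,4),rot),(cab(-60,-38,8),rot)])
plan(cab(-190,-38,90),rot)
E
```

```text
2 [ 0.54  0.08 -0.82  0.07 -0.61  0.89] maxstep 0.28 err 0.0
2 [ 0.54  0.22 -0.91  0.11 -0.39  0.85] maxstep 0.11 err 0.0
2 [ 0.44  0.31 -0.75  0.08 -0.46  0.98] maxstep 0.08 err 0.0
2 [ 0.38  0.38 -0.6   0.06 -0.53  1.06] maxstep 0.07 err 0.0
t 10.17 at [463.3  50.1  95. ] F [-0.6 -0.3 -1.1] gap 0.701 | shift [-3.33  3.95 -0.51] turn [ -0.9 -12.2   0.2] rows~ 2.0
```

{"api": "send_rows", "payload": {"steps": [{"fingers":7,"x":-2,"y":0.5,"z":-0.5,"rx":-0.3,"ry":-4,"rz":0},{"fingers":7.8,"x":-3.3,"y":2,"z":-0.5,"rx":-0.6,"ry":-8,"rz":0},{"fingers":7.8,"x":-3.3,"y":4,"z":-0.5,"rx":-0.9,"ry":-12.2,"rz":0.2},{"fingers":7.8,"x":-3.3,"y":4,"z":-0.5,"rx":-0.9,"ry":-12.2,"rz":0.2},{"fingers":7.8,"x":-3.3,"y":4,"z":-0.5,"rx":-0.9,"ry":-12.2,"rz":0.2}]}}

```text
clock: 10.58
position: [428.3, 12.1, 90.5]
tcp_rot: [0.001, 0.998, -0.042, 0.035]
contact_force: [1.1, -0.5, -0.8]
finger_gap: 0.913
```

```bash
python3 -c "
from log import *
w=grab('wrist'); cv2.imwrite('pics/o_wrist.png',w['pixels'])
print(o['q'].round(3),tocab(c)); plan(cab(-190,-38,5),tool(YAW,4))
"
```

```text
[ 0.53   0.058 -0.78   0.064 -0.676  0.907] [-188.67835893  -39.11839197   90.53960152]
t 10.63 at [427.5  12.   90.2] F [ 0.  -0.2 -0.6] gap 0.917 | shift [-0.65 -0.12  8.5 ] turn [ 0.   0.  -0.2] rows~ 3.0
```

View pics/o_wrist.png

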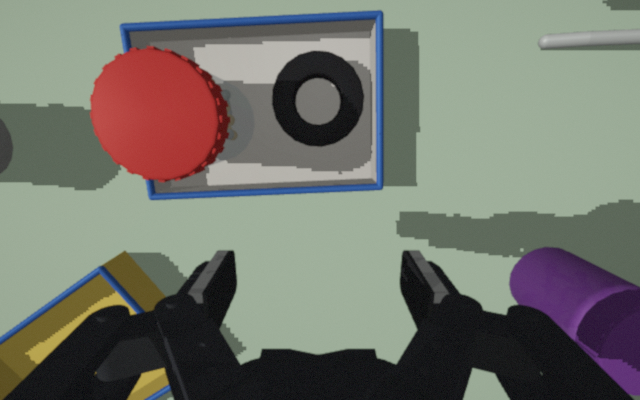

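The fingers are behind the tray's near wall, the right finger at about the tray's right edge. Lowering.

{"api": "send_rows", "payload": {"steps": [{"fingers":7.8,"x":-0.6,"y":-0.1,"z":3,"rx":0,"ry":0,"rz":0},{"fingers":7.8,"x":-0.6,"y":-0.1,"z":6,"rx":0,"ry":0,"rz":0},{"fingers":7.8,"x":-0.6,"y":-0.1,"z":8.2,"rx":0,"ry":0,"rz":0},{"fingers":7.8,"x":-0.6,"y":-0.1,"z":8.4,"rx":0,"ry":0,"rz":0},{"fingers":7.8,"x":-0.6,"y":-0.1,"z":8.4,"rx":0,"ry":0,"rz":0}]}}

```text
clock: 11.05
position: [425.8, 12.5, 5.4]
tcp_rot: [0.003, 0.999, -0.042, 0.033]
contact_force: [-0.7, 0.5, 0.4]
finger_gap: 0.918
```

```bash
python3 -c "
from log import *
w=grab('wrist'); cv2.imwrite('pics/p_wrist.png',w['pixels'])
print(o['q'].round(3),tocab(c)); plan(cab(-120,-38,5),tool(YAW,4))
"
```

```text
[ 0.534  0.221 -0.896  0.104 -0.402  0.859] [-191.1940633   -38.93387909    5.35146745]
t 11.1 at [426.8  13.    6.4] F [-0.   0.8  0.4] gap 0.912 | shift [ 6.99 -0.04  0.62] turn [ 0.1  0.  -0.1] rows~ 2.0
```

View pics/p_wrist.png

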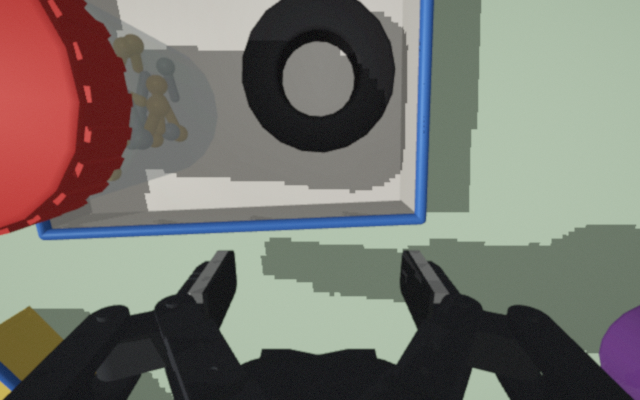

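{"api": "send_rows", "payload": {"steps": [{"fingers":7.8,"x":0.8,"y":0,"z":0.1,"rx":0,"ry":0,"rz":0},{"fingers":7.8,"x":1.4,"y":0,"z":0.1,"rx":0,"ry":0,"rz":0},{"fingers":7.8,"x":2,"y":0,"z":0.2,"rx":0,"ry":0,"rz":0},{"fingers":7.8,"x":2.8,"y":0,"z":0.3,"rx":0,"ry":0,"rz":0},{"fingers":7.8,"x":3.6,"y":0,"z":0.3,"rx":0,"ry":0,"rz":0},{"fingers":7.8,"x":4.4,"y":0,"z":0.3,"rx":0,"ry":0,"rz":0},{"fingers":7.8,"x":5.2,"y":0,"z":0.4,"rx":0,"ry":0,"rz":0},{"fingers":7.8,"x":6,"y":0,"z":0.4,"rx":0,"ry":0,"rz":0}]}}

```text
clock: 11.77
position: [486.4, 7.4, 6.5]
tcp_rot: [0.002, 0.999, -0.042, 0.034]
contact_force: [-3.3, -0.1, -3.8]
finger_gap: 0.913
```

```bash
cat > look.py <<'E'
from log import *
import sys
n=sys.argv[1]
w=grab('wrist'); cv2.imwrite(f'pics/{n}_wrist.png',w['pixels'])
t=grab('top'); 
a=cv2.resize(t['pixels'][130:250,250:390],None,fx=3.6,fy=3.6); b=cv2.resize(w['pixels'],None,fx=.45,fy=.45)
cv2.imwrite(f'pics/{n}_top.png',a)
print(o['q'].round(3),tocab(c).round(1),'F',o['contact_force'].round(1))
E
python3 look.py q; python3 -c "
from h import *
plan(cab(-60,-38,7),tool(YAW,4))"
```

```text
[ 0.449  0.298 -0.753  0.08  -0.463  0.967] [-130.4  -39.1    6.5] F [-3.3 -0.1 -3.8]
t 11.87 at [488.3   8.    6.9] F [ 0.6 -0.1  0.4] gap 0.913 | shift [ 6.84 -0.05  0.47] turn [ 0.  -0.  -0.2] rows~ 2.0
```

View pics/q_wrist.png

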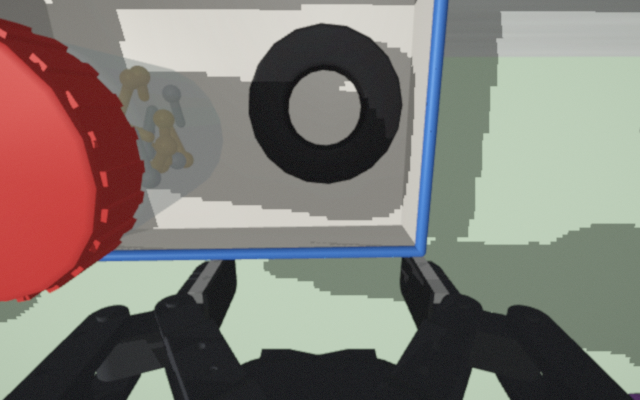

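View pics/q_top.png

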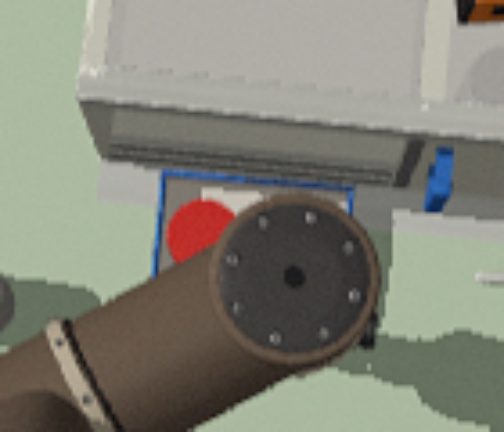

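The push is clean: both fingers on the wall, jar and tape steady. The tray's front edge is on the bevel, so I continue.

{"api": "send_rows", "payload": {"steps": [{"fingers":7.8,"x":0.8,"y":0,"z":0,"rx":0,"ry":0,"rz":0},{"fingers":7.8,"x":1.6,"y":0,"z":0,"rx":0,"ry":0,"rz":0},{"fingers":7.8,"x":2.4,"y":0,"z":0.1,"rx":0,"ry":0,"rz":0},{"fingers":7.8,"x":3.2,"y":0,"z":0.1,"rx":0,"ry":0,"rz":0},{"fingers":7.8,"x":4,"y":0,"z":0.2,"rx":0,"ry":0,"rz":0},{"fingers":7.8,"x":4.8,"y":0,"z":0.3,"rx":0,"ry":0,"rz":0},{"fingers":7.8,"x":5.6,"y":0,"z":0.3,"rx":0,"ry":0,"rz":0},{"fingers":7.8,"x":6.4,"y":0,"z":0.4,"rx":0,"ry":0,"rz":0},{"fingers":7.8,"x":6.8,"y":0,"z":0.4,"rx":0,"ry":0,"rz":0}]}}

```text
clock: 12.62
position: [556.3, 2.0, 7.4]
tcp_rot: [0.002, 0.999, -0.042, 0.034]
contact_force: [-9.9, 1.3, 3.7]
finger_gap: 0.911
```

```bash
python3 look.py r; python3 -c "
from h import *
plan(cab(-80,-20,200),tool(YAW,0))"
```

```text
[ 0.378  0.383 -0.591  0.062 -0.536  1.057] [-60.3 -38.8   7.4] F [-9.9  1.3  3.7]
t 12.72 at [556.7   2.    7.5] F [-3.7 -0.5  1.8] gap 0.917 | shift [ -0.68  -1.85 -19.34] turn [ 0.1 -4.  -0.2] rows~ 5.0
```

View pics/r_wrist.png

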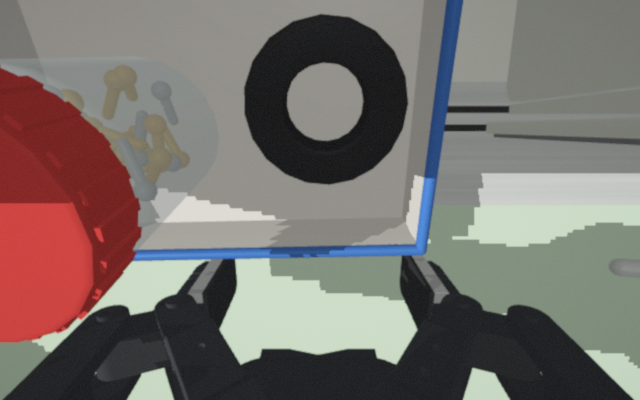

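View pics/r_top.png

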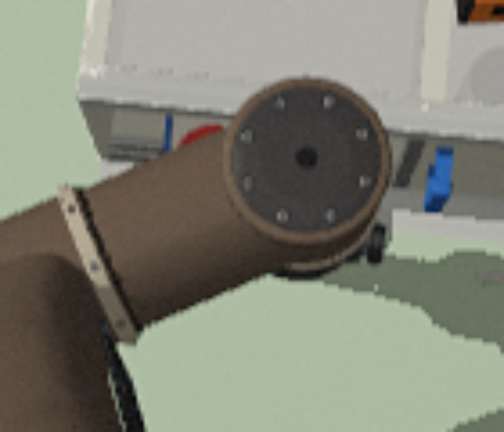

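Stage 1 is done: near edge about -49, jar upright, tape in place. Next I back off, rise and turn the wrist.

{"api": "send_rows", "payload": {"steps": [{"fingers":7.8,"x":-3,"y":0,"z":0,"rx":0,"ry":0,"rz":0},{"fingers":5,"x":-4,"y":-0.5,"z":-4,"rx":0,"ry":0,"rz":0},{"fingers":4.5,"x":-4,"y":-1,"z":-8,"rx":0,"ry":0,"rz":0},{"fingers":4.5,"x":-4,"y":-1.8,"z":-12,"rx":0,"ry":0,"rz":0},{"fingers":4.5,"x":-3,"y":-1.8,"z":-16,"rx":0,"ry":-2,"rz":0},{"fingers":4.5,"x":-1.5,"y":-1.8,"z":-19.3,"rx":0,"ry":-4,"rz":0},{"fingers":4.5,"x":-0.7,"y":-1.8,"z":-19.3,"rx":0,"ry":-4,"rz":0},{"fingers":4.5,"x":-0.7,"y":-1.8,"z":-19.3,"rx":0,"ry":-4,"rz":0}]}}

```text
clock: 13.38
position: [542.8, 22.8, 203.2]
tcp_rot: [-0.001, 0.999, -0.042, 0.004]
contact_force: [0.0, -0.0, 0.2]
finger_gap: 0.525
```

```bash
python3 look.py s; python3 - <<'E'
from sim import *
q0=cur()[2]['q'];P3=cab(-80,-20,200);L=cab(-78,0,42)
W=[(P3,pose(15,40,40)),(P3,pose(30,40,60)),(P3,pose(46,40,100)),(L,pose(46,40,110)),(L,pose(46,20,140)),(L,pose(46,0,180)),(cab(-72,0,16),pose(46,0,180))]
sim(q0,W)
for p,r in W[:3]: plan(p,r)
E
```

```text
[ 0.404  0.159 -0.328  0.002 -1.076  1.082] [-75.4 -19.2 203.2] F [ 0.  -0.   0.2]
3 [ 0.36  0.04 -0.47 -0.09 -0.82  1.19] maxstep 0.09 err 0.0
4 [ 0.26 -0.04 -0.55 -0.32 -0.59  1.1 ] maxstep 0.06 err 0.0
7 [-0.03 -0.04 -0.51 -0.87 -0.6   1.09] maxstep 0.08 err 0.0
4 [-0.23  0.3  -0.55 -1.38 -0.58  1.66] maxstep 0.17 err 0.0
7 [-0.23  0.24 -0.66 -1.77 -0.36  1.27] maxstep 0.07 err 0.0
8 [-0.42  0.31 -0.99 -2.66 -0.55  1.4 ] maxstep 0.12 err 0.0
1 [-0.44  0.42 -1.02 -2.72 -0.68  1.49] maxstep 0.13 err 0.43
t 13.48 at [538.9  22.  199.8] F [-0.6  0.  -0.4] gap 0.521 | shift [-0.08 -0.03 -0.02] turn [ 9.7 11.4 -0.2] rows~ 3.0
t 13.48 at [538.9  22.  199.8] F [-0.6  0.  -0.4] gap 0.521 | shift [-0.08 -0.03 -0.02] turn [23.1 19.3 19.3] rows~ 5.0
t 13.48 at [538.9  22.  199.8] F [-0.6  0.  -0.4] gap 0.521 | shift [-0.08 -0.03 -0.02] turn [45.2 16.3 56.4] rows~ 11.0
```

View pics/s_wrist.png

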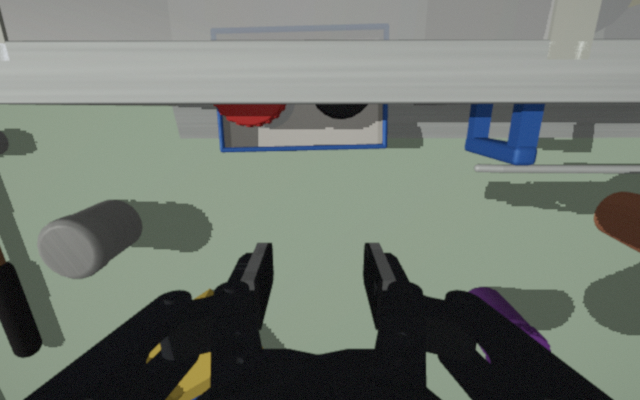

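{"api": "send_rows", "payload": {"steps": [{"fingers":4.5,"x":-0.1,"y":0,"z":0,"rx":3.2,"ry":3.8,"rz":0},{"fingers":4.5,"x":-0.1,"y":0,"z":0,"rx":6.4,"ry":7.6,"rz":0},{"fingers":4.5,"x":-0.1,"y":0,"z":0,"rx":9.7,"ry":11.4,"rz":0},{"fingers":4.5,"x":-0.1,"y":0,"z":0,"rx":13,"ry":13.4,"rz":4.6},{"fingers":4.5,"x":-0.1,"y":0,"z":0,"rx":16.4,"ry":15.4,"rz":9.5},{"fingers":4.5,"x":-0.1,"y":0,"z":0,"rx":19.8,"ry":17.4,"rz":14.4},{"fingers":4.5,"x":-0.1,"y":0,"z":0,"rx":23.1,"ry":19.3,"rz":19.3},{"fingers":4.5,"x":-0.1,"y":0,"z":0,"rx":23.1,"ry":19.3,"rz":19.3}]}}

```text
clock: 14.15
position: [535.4, 21.2, 198.1]
tcp_rot: [-0.192, 0.943, -0.209, 0.174]
contact_force: [-0.1, -0.3, -1.3]
finger_gap: 0.526
```

```bash
python3 - <<'E'
from sim import *
q0=cur()[2]['q'];print(q0.round(2));P3=cab(-80,-20,200);L=cab(-76,0,42)
plan(P3,pose(46,40,100)); plan(P3,pose(30,40,60))
p,r,_=cur()
rt=pose(46,40,100); rv=(r.inv()*rt).as_rotvec(degrees=True); print(rv)
E
```

```text
[ 0.26 -0.05 -0.55 -0.32 -0.59  1.1 ]
t 14.15 at [535.4  21.2 198.1] F [-0.1 -0.3 -1.3] gap 0.526 | shift [ 0.23 -0.27 -0.02] turn [16.   2.7 39.4] rows~ 6.0
t 14.15 at [535.4  21.2 198.1] F [-0.1 -0.3 -1.3] gap 0.526 | shift [ 0.23 -0.27 -0.02] turn [-0.1 -0.1 -0.4] rows~ 1.0
[15.9919969   2.73662876 39.38229034]
```

Matches the model. Continuing.

{"api": "send_rows", "payload": {"steps": [{"fingers":4.5,"x":0,"y":0,"z":0,"rx":2.3,"ry":0.4,"rz":5.6},{"fingers":4.5,"x":0,"y":0,"z":0,"rx":4.6,"ry":0.8,"rz":11.3},{"fingers":4.5,"x":0,"y":0,"z":0,"rx":6.9,"ry":1.2,"rz":16.9},{"fingers":4.5,"x":0.1,"y":-0.1,"z":0,"rx":9.2,"ry":1.6,"rz":22.5},{"fingers":4.5,"x":0.2,"y":-0.2,"z":0,"rx":11.4,"ry":2,"rz":28.1},{"fingers":4.5,"x":0.2,"y":-0.3,"z":0,"rx":13.7,"ry":2.4,"rz":33.8},{"fingers":4.5,"x":0.2,"y":-0.3,"z":0,"rx":16,"ry":2.7,"rz":39.4},{"fingers":4.5,"x":0.2,"y":-0.3,"z":0,"rx":16,"ry":2.7,"rz":39.4}]}}

```text
clock: 14.82
position: [537.0, 22.4, 198.4]
tcp_rot: [-0.362, 0.777, -0.494, 0.147]
contact_force: [-0.5, -0.4, -0.4]
finger_gap: 0.529
```

```bash
python3 - <<'E'
from sim import *
q0=cur()[2]['q'];print(q0.round(2));P3=cab(-80,-20,200);L=cab(-76,0,42)
plan(P3,pose(46,40,100)); plan(L,pose(46,40,110)); plan(cab(-90,0,100),pose(46,40,105))
sim(q0,[(cab(-88,0,100),pose(46,40,105)),(L,pose(46,40,110)),(L,pose(46,20,140)),(L,pose(46,0,180)),(cab(-66,0,16),pose(46,0,180))])
E
```

```text
[-0.03 -0.04 -0.51 -0.88 -0.6   1.09]
t 14.82 at [537.   22.4 198.4] F [-0.5 -0.4 -0.4] gap 0.529 | shift [ 0.04 -0.19 -0.05] turn [ 0.1  0.1 -0.3] rows~ 1.0
t 14.82 at [537.   22.4 198.4] F [-0.5 -0.4 -0.4] gap 0.529 | shift [ 0.63 10.12 12.08] turn [0.1 0.  9.7] rows~ 4.0
t 14.82 at [537.   22.4 198.4] F [-0.5 -0.4 -0.4] gap 0.529 | shift [-0.87  6.91  7.28] turn [0.1 0.1 4.7] rows~ 3.0
3 [-0.13  0.14 -0.56 -1.19 -0.55  1.44] maxstep 0.14 err 0.0
2 [-0.23  0.3  -0.55 -1.38 -0.58  1.66] maxstep 0.11 err 0.0
7 [-0.23  0.25 -0.66 -1.76 -0.36  1.27] maxstep 0.07 err 0.0
8 [-0.42  0.31 -0.98 -2.66 -0.55  1.39] maxstep 0.12 err 0.0
1 [-0.43  0.43 -1.02 -2.74 -0.69  1.51] maxstep 0.14 err 0.0
```

```bash
python3 - <<'E'
from sim import *
L=cab(-76,0,42)
pts=np.array([[a,b,0] for a in(-11,11) for b in (-14.5,14.5)]); body=np.array([[a,b,-73] for a in(-43,43) for b in (-43,43)]); camp=np.array([[72,0,-143.],[85,0,-120]])
for nm,(p,r) in {'a':(cab(-88,0,100),pose(46,40,105)),'b':(L,pose(46,40,110)),'c':(L,pose(46,30,125)),'d':(L,pose(46,20,140)),'e':(L,pose(46,10,160)),'f':(L,pose(46,0,180)),'g':(cab(-66,0,16),pose(46,0,180))}.items():
    for k,P in (('fing',pts),('body',body),('cam',camp)):
        w=p+r.apply(P); c=np.array([tocab(x) for x in w]); print(nm,k,'min',c.min(0).round(0),'max',c.max(0).round(0))
E
```

```text
a fing min [-103.  -13.   88.] max [-73.  13. 112.]
a body min [-178.  -81.  113.] max [-78.  13. 189.]
a cam min [-132. -128.  168.] max [-113. -128.  186.]
b fing min [-91. -12.  29.] max [-61.  12.  55.]
b body min [-165.  -78.   53.] max [-67.  11. 132.]
b cam min [-124. -130.  104.] max [-106. -129.  124.]
c fing min [-88. -13.  29.] max [-64.  13.  55.]
c body min [-158.  -74.   50.] max [-85.  22. 136.]
c cam min [-160. -120.   90.] max [-145. -117.  112.]
d fing min [-89. -17.  29.] max [-63.  17.  55.]
d body min [-167.  -76.   49.] max [-84.  40. 136.]
d cam min [-193.  -96.   79.] max [-181.  -92.  102.]
e fing min [-88. -18.  31.] max [-64.  18.  53.]
e body min [-170.  -66.   53.] max [-86.  48. 132.]
e cam min [-219.  -53.   68.] max [-211.  -50.   93.]
f fing min [-84. -15.  34.] max [-68.  14.  50.]
f body min [-158.  -43.   62.] max [-99.  43. 124.]
f cam min [-229.   -0.   64.] max [-221.   -0.   90.]
g fing min [-74. -14.   8.] max [-58.  15.  24.]
g body min [-148.  -43.   36.] max [-89.  43.  98.]
g cam min [-219.   -0.   38.] max [-211.   -0.   64.]
```

{"api": "send_rows", "payload": {"steps": [{"fingers":0,"x":-0.2,"y":2,"z":2.3,"rx":0,"ry":0,"rz":1.5},{"fingers":0,"x":-0.5,"y":4.4,"z":4.8,"rx":0,"ry":0,"rz":3},{"fingers":0,"x":-0.9,"y":6.9,"z":7.3,"rx":0,"ry":0,"rz":4.7},{"fingers":0,"x":0,"y":8.5,"z":9.7,"rx":0,"ry":0,"rz":7.2},{"fingers":0,"x":0.6,"y":10.1,"z":12.1,"rx":0,"ry":0,"rz":9.7},{"fingers":0,"x":0.6,"y":10.1,"z":12.1,"rx":0,"ry":0,"rz":9.7}]}}

```text
clock: 15.32
position: [541.1, 42.4, 33.7]
tcp_rot: [-0.37, 0.733, -0.56, 0.11]
contact_force: [-0.7, -0.3, -1.6]
finger_gap: -0.002
```

```bash
python3 - <<'E'
from sim import *
q0=cur()[2]['q'];print(q0.round(2));L=cab(-76,0,42);print(tocab(cur()[0]))
plan(L,pose(46,20,140)); plan(L,pose(46,30,125))
E
```

```text
[-0.23  0.31 -0.55 -1.38 -0.58  1.67]
[-78.67766346   0.20373239  33.68415433]
t 15.32 at [541.1  42.4  33.7] F [-0.7 -0.3 -1.6] gap -0.002 | shift [-0.08 -0.75 -0.45] turn [ 9.3 11.9 43.4] rows~ 7.0
t 15.32 at [541.1  42.4  33.7] F [-0.7 -0.3 -1.6] gap -0.002 | shift [-0.08 -0.75 -0.45] turn [ 4.2  6.5 21.6] rows~ 4.0
```

{"api": "send_rows", "payload": {"steps": [{"fingers":0,"x":0,"y":-0.6,"z":-0.4,"rx":1.1,"ry":1.6,"rz":5.4},{"fingers":0,"x":-0.1,"y":-0.7,"z":-0.4,"rx":2.1,"ry":3.3,"rz":10.8},{"fingers":0,"x":-0.1,"y":-0.7,"z":-0.4,"rx":3.2,"ry":4.9,"rz":16.2},{"fingers":0,"x":-0.1,"y":-0.7,"z":-0.4,"rx":4.2,"ry":6.5,"rz":21.6},{"fingers":0,"x":-0.1,"y":-0.7,"z":-0.4,"rx":5.5,"ry":7.9,"rz":27},{"fingers":0,"x":-0.1,"y":-0.7,"z":-0.4,"rx":6.8,"ry":9.2,"rz":32.5},{"fingers":0,"x":-0.1,"y":-0.7,"z":-0.4,"rx":8,"ry":10.6,"rz":38},{"fingers":0,"x":-0.1,"y":-0.7,"z":-0.4,"rx":9.3,"ry":11.9,"rz":43.4},{"fingers":0,"x":-0.1,"y":-0.7,"z":-0.4,"rx":9.3,"ry":11.9,"rz":43.4}]}}

```text
clock: 16.07
position: [542.9, 43.1, 42.9]
tcp_rot: [0.383, -0.428, 0.814, -0.083]
contact_force: [-0.4, -1.2, 0.5]
finger_gap: 0.001
```

```bash
python3 - <<'E'
from sim import *
q0=cur()[2]['q'];print(q0.round(2));L=cab(-76,0,42);print(tocab(cur()[0]))
plan(L,pose(46,10,160)); plan(L,pose(46,0,180))
sim(q0,[(L,pose(46,10,160)),(L,pose(46,0,180)),(cab(-66,0,16),pose(46,0,180))])
E
```

```text
[-0.23  0.24 -0.66 -1.77 -0.36  1.28]
[-76.94789341   1.07625284  42.92323422]
t 16.07 at [542.9  43.1  42.9] F [-0.4 -1.2  0.5] gap 0.001 | shift [ 0.11 -0.08  0.1 ] turn [ 6.3  3.8 27. ] rows~ 4.0
t 16.07 at [542.9  43.1  42.9] F [-0.4 -1.2  0.5] gap 0.001 | shift [ 0.11 -0.08  0.1 ] turn [14.   5.2 53.7] rows~ 8.0
4 [-0.34  0.26 -0.77 -2.16 -0.37  1.28] maxstep 0.1 err 0.0
4 [-0.42  0.31 -0.98 -2.66 -0.55  1.39] maxstep 0.14 err 0.0
1 [-0.43  0.43 -1.02 -2.74 -0.69  1.51] maxstep 0.14 err 0.0
```

{"api": "send_rows", "payload": {"steps": [{"fingers":0,"x":0.1,"y":-0.1,"z":0.1,"rx":1.6,"ry":1,"rz":6.8},{"fingers":0,"x":0.1,"y":-0.1,"z":0.1,"rx":3.2,"ry":1.9,"rz":13.5},{"fingers":0,"x":0.1,"y":-0.1,"z":0.1,"rx":4.7,"ry":2.9,"rz":20.2},{"fingers":0,"x":0.1,"y":-0.1,"z":0.1,"rx":6.3,"ry":3.8,"rz":27},{"fingers":0,"x":0.1,"y":-0.1,"z":0.1,"rx":8.2,"ry":4.2,"rz":33.7},{"fingers":0,"x":0.1,"y":-0.1,"z":0.1,"rx":10.1,"ry":4.5,"rz":40.4},{"fingers":0,"x":0.1,"y":-0.1,"z":0.1,"rx":12.1,"ry":4.9,"rz":47},{"fingers":0,"x":0.1,"y":-0.1,"z":0.1,"rx":14,"ry":5.2,"rz":53.7},{"fingers":0,"x":0.1,"y":-0.1,"z":0.1,"rx":14,"ry":5.2,"rz":53.7}]}}

```text
clock: 16.82
position: [542.4, 43.6, 42.3]
tcp_rot: [0.391, 0.037, 0.92, -0.015]
contact_force: [-0.8, -0.2, -0.1]
finger_gap: 0.001
```

```bash
python3 look.py u; python3 - <<'E'
from sim import *
s=grab('scene'); cv2.imwrite('pics/u_scene.png',cv2.resize(s['pixels'][140:280,210:400],None,fx=4,fy=4))
q0=cur()[2]['q'];print(q0.round(2));
W=[(cab(-66,0,16),pose(46,0,180)),(cab(-20,0,16),pose(46,0,180)),(cab(27,0,18),pose(46,0,180))]
for w in W: plan(*w)
sim(q0,W)
E
```

```text
[-0.418  0.311 -0.986 -2.665 -0.552  1.395] [-77.5   1.6  42.3] F [-0.8 -0.2 -0.1]
[-0.42  0.31 -0.98 -2.66 -0.55  1.4 ]
t 16.97 at [544.   42.9  42.9] F [ 0.4 -1.1 -0.4] gap -0.001 | shift [ 1.26 -0.1   2.57] turn [0.2 0.2 0.4] rows~ 1.0
t 16.97 at [544.   42.9  42.9] F [ 0.4 -1.1 -0.4] gap -0.001 | shift [-1.93 -0.14  5.88] turn [0.2 0.2 0.4] rows~ 2.0
t 16.97 at [544.   42.9  42.9] F [ 0.4 -1.1 -0.4] gap -0.001 | shift [-5.33 -0.18  9.13] turn [0.2 0.2 0.4] rows~ 3.0
1 [-0.43  0.43 -1.02 -2.74 -0.69  1.51] maxstep 0.14 err 0.0
2 [-0.38  0.44 -0.91 -2.75 -0.59  1.45] maxstep 0.05 err 0.0
2 [-0.34  0.45 -0.8  -2.75 -0.5   1.4 ] maxstep 0.06 err 0.0
```

View pics/u_top.png

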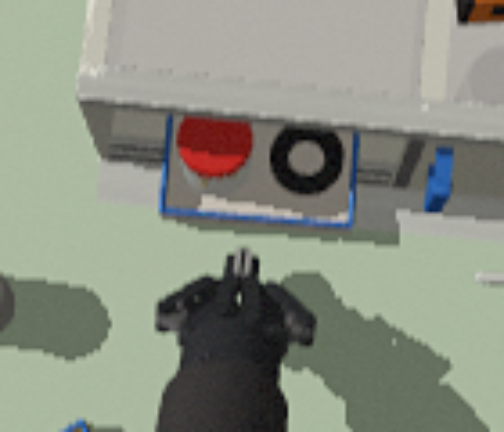

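View pics/u_scene.png

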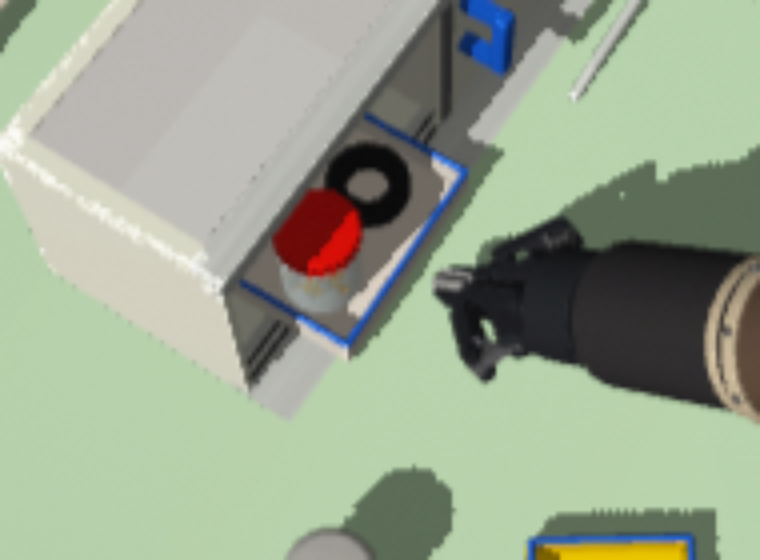

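View pics/u_wrist.png

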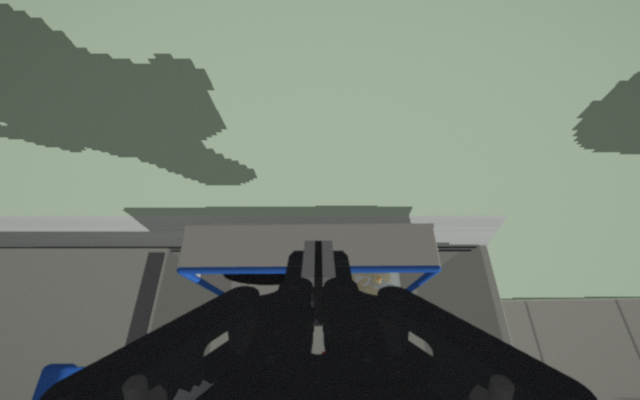

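The flipped tilt was reached. The tray's near wall is square to the gripper, and the jar and tape are in place. Now down, and open the fingers to 5 cm.

{"api": "send_rows", "payload": {"steps": [{"fingers":5,"x":1,"y":-0.3,"z":1,"rx":0,"ry":0,"rz":0},{"fingers":5,"x":1.4,"y":-0.5,"z":2.5,"rx":0.2,"ry":0.2,"rz":0.4},{"fingers":5,"x":1.4,"y":-0.5,"z":2.8,"rx":0.2,"ry":0.2,"rz":0.4},{"fingers":5,"x":1.4,"y":-0.5,"z":2.8,"rx":0.2,"ry":0.2,"rz":0.4}]}}

```text
clock: 17.3
position: [554.8, 37.5, 12.9]
tcp_rot: [0.39, 0.035, 0.92, -0.015]
contact_force: [0.1, 0.4, 0.1]
finger_gap: 0.564
```

```bash
python3 look.py v; python3 - <<'E'
from sim import *
r=pose(46,0,180)
for x,z in ((-54,13),(-20,15),(0,17),(15,18),(30,18)): plan(cab(x,4,z),r)
E
```

```text
[-0.443  0.445 -1.013 -2.73  -0.697  1.509] [-64.6  -3.6  12.9] F [0.1 0.4 0.1]
t 17.4 at [554.3  37.6  13.9] F [ 0.5 -0.2  0.2] gap 0.585 | shift [-0.71  0.74  0.86] turn [ 0.1 -0.   0.2] rows~ 1.0
t 17.4 at [554.3  37.6  13.9] F [ 0.5 -0.2  0.2] gap 0.585 | shift [-3.22  0.73  3.17] turn [ 0.1 -0.   0.2] rows~ 2.0
t 17.4 at [554.3  37.6  13.9] F [ 0.5 -0.2  0.2] gap 0.585 | shift [-4.76  0.73  4.47] turn [ 0.1 -0.   0.2] rows~ 2.0
t 17.4 at [554.3  37.6  13.9] F [ 0.5 -0.2  0.2] gap 0.585 | shift [-5.87  0.72  5.48] turn [ 0.1 -0.   0.2] rows~ 2.0
t 17.4 at [554.3  37.6  13.9] F [ 0.5 -0.2  0.2] gap 0.585 | shift [-6.91  0.71  6.55] turn [ 0.1 -0.   0.2] rows~ 3.0
```

View pics/v_wrist.png

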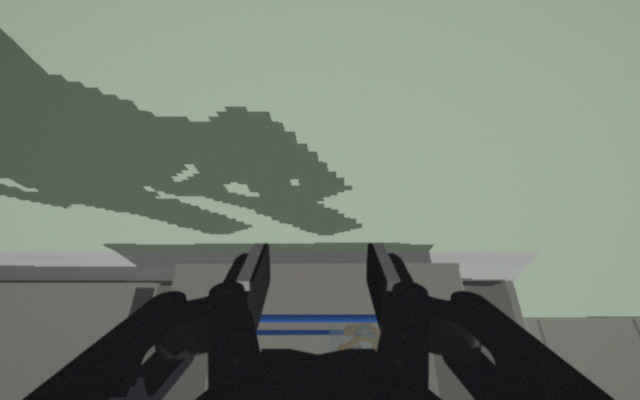

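{"api": "send_rows", "payload": {"steps": [{"fingers":5,"x":-0.3,"y":0.7,"z":0.4,"rx":0.1,"ry":0,"rz":0.2},{"fingers":5,"x":-0.7,"y":0.7,"z":0.9,"rx":0.1,"ry":0,"rz":0.2},{"fingers":5,"x":-1.2,"y":0.7,"z":1.35,"rx":0.1,"ry":0,"rz":0.2},{"fingers":5,"x":-1.7,"y":0.7,"z":1.8,"rx":0.1,"ry":0,"rz":0.2},{"fingers":5,"x":-2.2,"y":0.7,"z":2.25,"rx":0.1,"ry":0,"rz":0.2},{"fingers":5,"x":-2.7,"y":0.7,"z":2.7,"rx":0.1,"ry":0,"rz":0.2},{"fingers":5,"x":-3.2,"y":0.7,"z":3.15,"rx":0.1,"ry":0,"rz":0.2}]}}

```text
clock: 17.98
position: [600.1, 41.1, 15.3]
tcp_rot: [0.39, 0.037, 0.92, -0.016]
contact_force: [-4.1, -0.5, -3.1]
finger_gap: 0.587
```

```bash
python3 look.py x; python3 - <<'E'
from sim import *
s=grab('scene'); cv2.imwrite('pics/x_scene.png',cv2.resize(s['pixels'][140:280,210:400],None,fx=4,fy=4))
r=pose(46,0,180)
for x,z in ((-20,15),(0,17),(15,18),(30,18)): plan(cab(x,4,z),r)
E
```

```text
[-0.37   0.442 -0.916 -2.77  -0.601  1.463] [-19.8   3.7  15.3] F [-4.1 -0.5 -3.1]
t 18.13 at [601.   40.7  15.7] F [-0.5  0.1  0.6] gap 0.583 | shift [ 0.13  0.07 -0.03] turn [-0.   0.1 -0. ] rows~ 1.0
t 18.13 at [601.   40.7  15.7] F [-0.5  0.1  0.6] gap 0.583 | shift [-1.4   0.07  1.27] turn [-0.   0.1 -0. ] rows~ 1.0
t 18.13 at [601.   40.7  15.7] F [-0.5  0.1  0.6] gap 0.583 | shift [-2.51  0.07  2.28] turn [-0.   0.1 -0. ] rows~ 1.0
t 18.13 at [601.   40.7  15.7] F [-0.5  0.1  0.6] gap 0.583 | shift [-3.55  0.07  3.36] turn [-0.   0.1 -0. ] rows~ 2.0
```

View pics/x_scene.png

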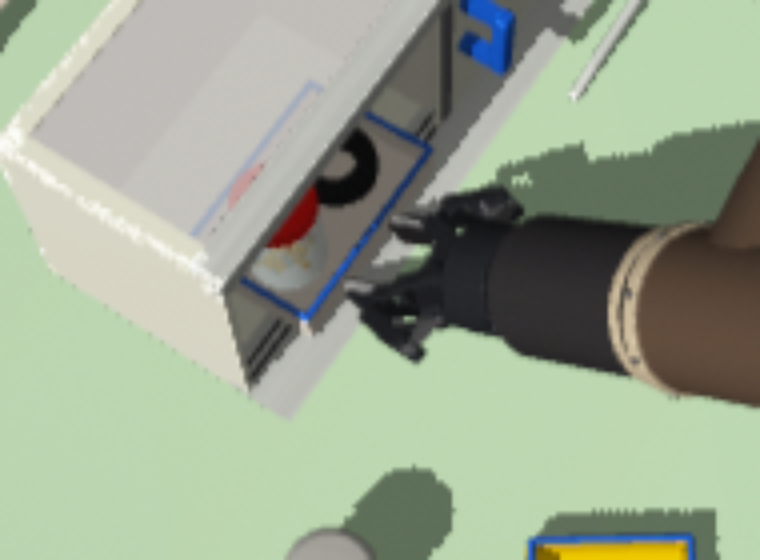

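View pics/x_wrist.png

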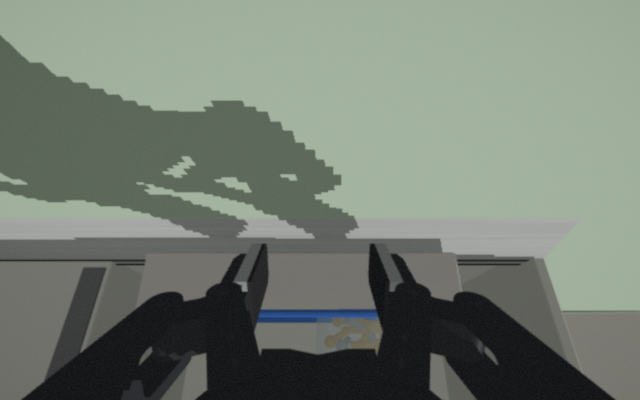

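The tray is riding over the sill, still square, with the jar upright. I push on to the end.

{"api": "send_rows", "payload": {"steps": [{"fingers":5,"x":-0.4,"y":0,"z":0.3,"rx":0,"ry":0,"rz":0},{"fingers":5,"x":-0.9,"y":0,"z":0.8,"rx":0,"ry":0,"rz":0},{"fingers":5,"x":-1.4,"y":0,"z":1.25,"rx":0,"ry":0,"rz":0},{"fingers":5,"x":-1.8,"y":0,"z":1.6,"rx":0,"ry":0,"rz":0},{"fingers":5,"x":-2.2,"y":0,"z":2,"rx":0,"ry":0,"rz":0},{"fingers":5,"x":-2.6,"y":0,"z":2.4,"rx":0,"ry":0,"rz":0},{"fingers":5,"x":-2.8,"y":0,"z":2.6,"rx":0,"ry":0,"rz":0}]}}

```text
clock: 18.72
position: [640.5, 37.3, 18.4]
tcp_rot: [0.392, 0.038, 0.919, -0.016]
contact_force: [-3.4, 0.2, 0.1]
finger_gap: 0.585
```

```bash
python3 look.py y; python3 - <<'E'
from sim import *
s=grab('scene'); cv2.imwrite('pics/y_scene.png',cv2.resize(s['pixels'][140:280,210:400],None,fx=4,fy=4))
r=pose(46,0,180)
for x,z in ((30,18),(34,18)): plan(cab(x,4,z),r)
E
```

```text
[-0.336  0.45  -0.821 -2.768 -0.521  1.421] [20.9  3.2 18.4] F [-3.4  0.2  0.1]
t 18.87 at [640.1  37.4  18.6] F [ 0.  -0.5 -0.5] gap 0.584 | shift [-0.62  0.08  0.73] turn [-0.   0.2 -0. ] rows~ 1.0
t 18.87 at [640.1  37.4  18.6] F [ 0.  -0.5 -0.5] gap 0.584 | shift [-0.9   0.08  1.02] turn [-0.   0.2 -0. ] rows~ 1.0
```

View pics/y_scene.png

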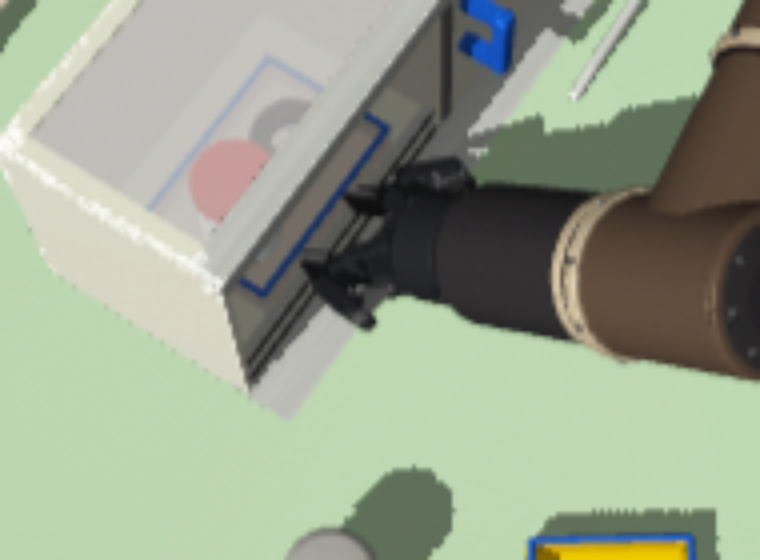

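View pics/y_wrist.png

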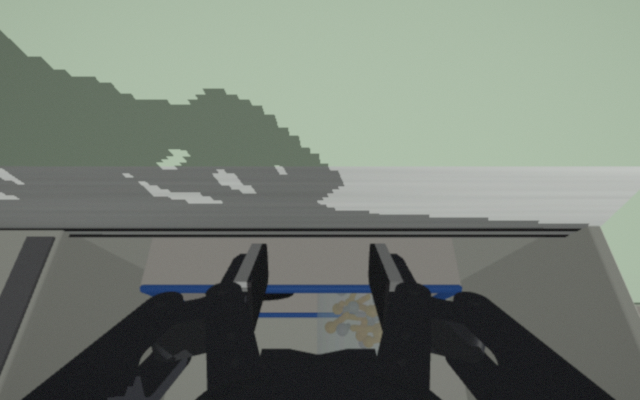

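{"api": "send_rows", "payload": {"steps": [{"fingers":5,"x":-0.4,"y":0.1,"z":0.4,"rx":0,"ry":0.1,"rz":0},{"fingers":5,"x":-0.76,"y":0.1,"z":0.88,"rx":0,"ry":0.1,"rz":0},{"fingers":5,"x":-0.76,"y":0.1,"z":0.88,"rx":0,"ry":0.1,"rz":0}]}}

```text
clock: 19.12
position: [652.8, 37.3, 18.3]
tcp_rot: [0.392, 0.037, 0.919, -0.016]
contact_force: [0.0, -0.4, -0.3]
finger_gap: 0.587
```

```bash
python3 look.py z; python3 - <<'E'
from sim import *
w=grab('wrist')
h=cv2.cvtColor(w['pixels'],cv2.COLOR_BGR2HSV)
m=((h[...,0]>105)&(h[...,0]<125)&(h[...,1]>110)&(h[...,2]>30))
P=cloud(w); C=(P-O)@np.column_stack([CX,CY,[0,0,1]])
k=m&(C[...,0]>0)&(C[...,0]<80)&(C[...,2]<60)
q=C[k]; print(len(q),np.percentile(q,[2,50,98],axis=0).round(1))
for y in (-70,-55,0,55,70):
    z=q[abs(q[:,1]-y)<8]
    if len(z): print(y,len(z),np.percentile(z,[5,50,95],axis=0).round(1).tolist())
for n in ('scene','top'):
    im=grab(n);P=cloud(im);h=cv2.cvtColor(im['pixels'],cv2.COLOR_BGR2HSV)
    m=((h[...,0]>100)&(h[...,0]<128)&(h[...,1]>40)&(h[...,2]>30))
    C=(P-O)@np.column_stack([CX,CY,[0,0,1]]);
    vs,us=np.nonzero(m); pp=np.array([tocab(onplane(im,u,v,34)) for u,v in zip(us,vs)])
    k=(pp[:,0]>5)&(pp[:,0]<165)&(abs(pp[:,1])<105); print(n,k.sum(),np.percentile(pp[k],[2,50,98],axis=0).round(1).tolist() if k.sum() else 0)
E
```

```text
[-0.325  0.457 -0.794 -2.771 -0.5    1.412] [33.1  4.1 18.3] F [ 0.  -0.4 -0.3]
1498 [[ 36.7 -81.7  32.7]
 [ 38.4  -1.   34.3]
 [ 56.4  72.8  35.6]]
-70 198 [[37.0, -77.3, 32.9], [38.1, -70.8, 34.2], [39.4, -62.6, 35.5]]
-55 177 [[36.9, -62.3, 32.9], [38.2, -56.4, 34.2], [39.9, -50.8, 35.6]]
0 224 [[37.0, -7.2, 32.9], [38.4, -0.1, 34.3], [40.1, 7.1, 35.5]]
55 55 [[37.0, 58.9, 32.8], [38.2, 61.0, 34.0], [39.5, 62.9, 35.4]]
70 257 [[37.5, 63.0, 32.8], [39.1, 70.8, 34.3], [60.0, 73.6, 35.5]]
scene 125 [[35.6, -82.8, 34.0], [38.7, -4.0, 34.0], [44.3, 72.7, 34.0]]
top 75 [[34.1, -80.4, 34.0], [36.8, -4.9, 34.0], [38.9, 72.3, 34.0]]
```

View pics/z_wrist.png

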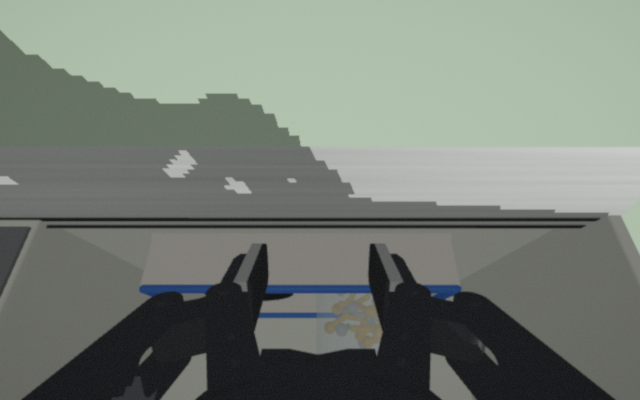

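The tray lies flat: near rim at x≈36.5 and z≈34 all along, tray centre about (91.5, -4.5). Now I back out straight, reverse the turn and plan the door closing.

```bash
python3 - <<'E'
from sim import *
q0=cur()[2]['q'];r=pose(46,0,180)
L=cab(-72,0,44)
W=[(cab(-40,4,20),r),(L,r),(L,pose(46,10,160)),(L,pose(46,20,140)),(L,pose(46,40,110)),(cab(-80,-100,130),pose(46,40,110)),(cab(-80,-190,130),pose(46,40,110)),(cab(-22,-185,125),pose(46,40,110)),(cab(-22,-60,125),pose(46,40,110)),(cab(-22,75,125),pose(46,40,110))]
sim(q0,W)
for w in W[:2]: plan(*w)
E
```

```text
2 [-0.39  0.42 -0.96 -2.76 -0.62  1.47] maxstep 0.08 err 0.0
2 [-0.41  0.3  -0.97 -2.66 -0.53  1.38] maxstep 0.06 err 0.0
4 [-0.32  0.25 -0.75 -2.14 -0.35  1.24] maxstep 0.15 err 0.0
4 [-0.22  0.24 -0.65 -1.74 -0.35  1.23] maxstep 0.1 err 0.0
7 [-0.22  0.3  -0.54 -1.37 -0.58  1.64] maxstep 0.08 err 0.0
4 [-0.34  0.14 -0.47 -1.06 -0.74  1.36] maxstep 0.1 err 0.0
3 [-0.54  0.21 -0.39 -1.01 -0.89  1.45] maxstep 0.07 err 0.0
2 [-0.48  0.28 -0.31 -1.02 -0.85  1.4 ] maxstep 0.04 err 0.0
4 [-0.22  0.2  -0.41 -1.07 -0.65  1.27] maxstep 0.07 err 0.0
4 [ 0.14  0.17 -0.46 -1.05 -0.39  1.02] maxstep 0.1 err 0.0
t 19.37 at [652.   37.3  18.2] F [0.2 0.  0.4] gap 0.586 | shift [ 4.88 -0.02 -5.33] turn [-0.   0.2 -0. ] rows~ 2.0
t 19.37 at [652.   37.3  18.2] F [0.2 0.  0.4] gap 0.586 | shift [ 5.36 -0.42 -9.3 ] turn [-0.   0.2 -0. ] rows~ 3.0
```

{"api": "send_rows", "payload": {"steps": [{"fingers":5,"x":1.2,"y":0,"z":-1.35,"rx":0,"ry":0,"rz":0},{"fingers":5,"x":3,"y":0,"z":-3.3,"rx":0,"ry":0,"rz":0},{"fingers":5,"x":4.9,"y":0,"z":-5.3,"rx":0,"ry":0.2,"rz":0},{"fingers":2,"x":5.1,"y":-0.2,"z":-7.5,"rx":0,"ry":0.2,"rz":0},{"fingers":0,"x":5.4,"y":-0.4,"z":-9.3,"rx":0,"ry":0.2,"rz":0},{"fingers":0,"x":5.4,"y":-0.4,"z":-9.3,"rx":0,"ry":0.2,"rz":0}]}}

```text
clock: 19.87
position: [545.1, 42.2, 45.0]
tcp_rot: [0.39, 0.037, 0.92, -0.016]
contact_force: [0.5, -0.3, 0.3]
finger_gap: 0.164
```

```bash
python3 - <<'E'
from sim import *
L=cab(-72,0,44); print(tocab(cur()[0]).round(1),cur()[2]['q'].round(2))
plan(L,pose(46,10,160)); plan(L,pose(46,20,140))
E
```

```text
[-74.6   0.3  45. ] [-0.41  0.3  -0.97 -2.66 -0.53  1.38]
t 19.87 at [545.1  42.2  45. ] F [ 0.5 -0.3  0.3] gap 0.164 | shift [-0.11 -0.03  0.26] turn [ -7.2  -1.3 -26.9] rows~ 4.0
t 19.87 at [545.1  42.2  45. ] F [ 0.5 -0.3  0.3] gap 0.164 | shift [-0.11 -0.03  0.26] turn [-14.   -5.1 -53.6] rows~ 8.0
```

{"api": "send_rows", "payload": {"steps": [{"fingers":0,"x":-0.1,"y":0,"z":0.2,"rx":-1.8,"ry":-0.3,"rz":-6.7},{"fingers":0,"x":-0.1,"y":0,"z":0.2,"rx":-3.6,"ry":-0.7,"rz":-13.4},{"fingers":0,"x":-0.1,"y":0,"z":0.2,"rx":-5.4,"ry":-1,"rz":-20.2},{"fingers":0,"x":-0.1,"y":0,"z":0.2,"rx":-7.2,"ry":-1.3,"rz":-26.9},{"fingers":0,"x":-0.1,"y":0,"z":0.2,"rx":-9,"ry":-2.2,"rz":-33.6},{"fingers":0,"x":-0.1,"y":0,"z":0.2,"rx":-10.6,"ry":-3.2,"rz":-40.3},{"fingers":0,"x":-0.1,"y":0,"z":0.2,"rx":-12.3,"ry":-4.1,"rz":-47},{"fingers":0,"x":-0.1,"y":0,"z":0.2,"rx":-14,"ry":-5.1,"rz":-53.6},{"fingers":0,"x":-0.1,"y":0,"z":0.2,"rx":-14,"ry":-5.1,"rz":-53.6}]}}

```text
clock: 20.62
position: [548.6, 42.3, 44.9]
tcp_rot: [0.382, -0.43, 0.813, -0.084]
contact_force: [1.0, 0.8, 0.4]
finger_gap: -0.003
```

```bash
python3 - <<'E'
from sim import *
L=cab(-72,0,44); print(tocab(cur()[0]).round(1),cur()[2]['q'].round(2))
plan(L,pose(46,30,125)); plan(L,pose(46,40,110))
E
```

```text
[-71.2   0.7  44.9] [-0.21  0.24 -0.65 -1.74 -0.35  1.23]
t 20.62 at [548.6  42.3  44.9] F [1.  0.8 0.4] gap -0.003 | shift [ 0.13  0.06 -0.01] turn [ -4.9  -5.2 -21.6] rows~ 4.0
t 20.62 at [548.6  42.3  44.9] F [1.  0.8 0.4] gap -0.003 | shift [ 0.13  0.06 -0.01] turn [ -8.4 -11.9 -43.4] rows~ 7.0
```

{"api": "send_rows", "payload": {"steps": [{"fingers":0,"x":0.1,"y":0,"z":0,"rx":-1.2,"ry":-1.3,"rz":-5.4},{"fingers":0,"x":0.1,"y":0,"z":0,"rx":-2.4,"ry":-2.6,"rz":-10.8},{"fingers":0,"x":0.1,"y":0,"z":0,"rx":-3.6,"ry":-3.9,"rz":-16.2},{"fingers":0,"x":0.1,"y":0,"z":0,"rx":-4.9,"ry":-5.2,"rz":-21.6},{"fingers":0,"x":0.1,"y":0,"z":0,"rx":-5.8,"ry":-6.9,"rz":-27},{"fingers":0,"x":0.1,"y":0,"z":0,"rx":-6.7,"ry":-8.6,"rz":-32.5},{"fingers":0,"x":0.1,"y":0,"z":0,"rx":-7.6,"ry":-10.2,"rz":-38},{"fingers":0,"x":0.1,"y":0,"z":0,"rx":-8.4,"ry":-11.9,"rz":-43.4},{"fingers":0,"x":0.1,"y":0,"z":0,"rx":-8.4,"ry":-11.9,"rz":-43.4}]}}

```text
clock: 21.37
position: [548.9, 41.7, 44.3]
tcp_rot: [-0.373, 0.732, -0.558, 0.117]
contact_force: [-0.2, 0.6, -0.7]
finger_gap: 0.001
```

```bash
python3 - <<'E'
from sim import *
r=pose(46,40,110); print(tocab(cur()[0]).round(1),cur()[2]['q'].round(2))
plan(cab(-90,-60,130),r); plan(cab(-90,-190,130),r); plan(cab(-22,-190,125),r)
s=grab('scene'); cv2.imwrite('pics/A_scene.png',cv2.resize(s['pixels'][60:280,210:450],None,fx=3,fy=2.7))
im=s;P=cloud(im);h=cv2.cvtColor(im['pixels'],cv2.COLOR_BGR2HSV)
m=((h[...,0]>100)&(h[...,0]<128)&(h[...,1]>120)&(h[...,2]>30))
C=(P-O)@np.column_stack([CX,CY,[0,0,1]]);k=m&(C[...,2]>85)&(C[...,2]<170)&(C[...,0]>-45)&(C[...,0]<5)
q=C[k]; print(len(q),np.percentile(q,[3,50,97],axis=0).round(0).tolist())
E
```

```text
[-70.9   0.1  44.3] [-0.22  0.3  -0.54 -1.37 -0.58  1.65]
t 21.37 at [548.9  41.7  44.3] F [-0.2  0.6 -0.7] gap 0.001 | shift [ 2.33 -3.47 -9.79] turn [-0.   0.   0.1] rows~ 3.0
t 21.37 at [548.9  41.7  44.3] F [-0.2  0.6 -0.7] gap 0.001 | shift [ 13.67  -1.42 -15.8 ] turn [-0.   0.   0.1] rows~ 6.0
t 21.37 at [548.9  41.7  44.3] F [-0.2  0.6 -0.7] gap 0.001 | shift [ 16.67  -5.97 -11.7 ] turn [-0.   0.   0.1] rows~ 6.0
174 [[-36.0, -150.0, 92.0], [-22.0, -141.0, 139.0], [0.0, -137.0, 160.0]]
```

View pics/A_scene.png

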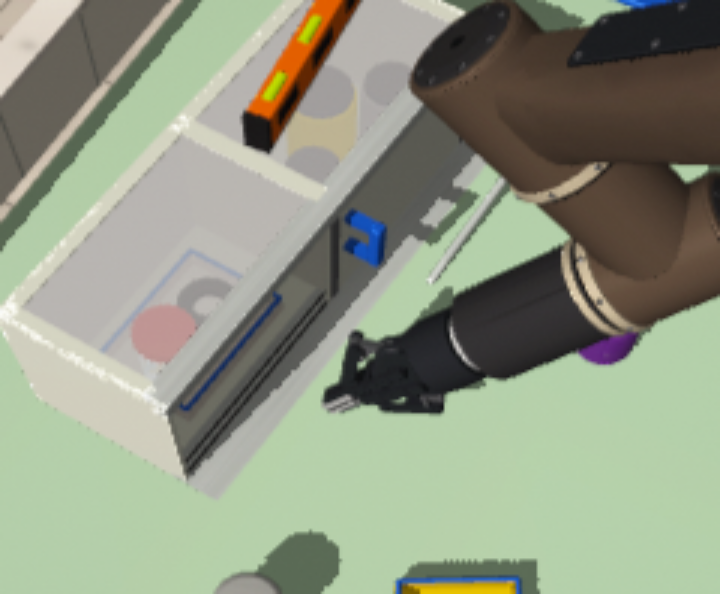

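The tray sits inside with the jar and tape, and the handle is at y≈-144. Moving to the handle's right side.

{"api": "send_rows", "payload": {"steps": [{"fingers":0,"x":0.8,"y":-1.2,"z":-3.5,"rx":0,"ry":0,"rz":0},{"fingers":0,"x":1.6,"y":-2.4,"z":-7,"rx":0,"ry":0,"rz":0},{"fingers":0,"x":2.4,"y":-3.4,"z":-9.8,"rx":0,"ry":0,"rz":0},{"fingers":0,"x":5.2,"y":-3,"z":-11.3,"rx":0,"ry":0,"rz":0},{"fingers":0,"x":8,"y":-2.5,"z":-12.8,"rx":0,"ry":0,"rz":0},{"fingers":0,"x":10.8,"y":-2,"z":-14.3,"rx":0,"ry":0,"rz":0},{"fingers":0,"x":13.7,"y":-1.4,"z":-15.8,"rx":0,"ry":0,"rz":0},{"fingers":0,"x":13.7,"y":-1.4,"z":-15.8,"rx":0,"ry":0,"rz":0},{"fingers":0,"x":13.7,"y":-1.4,"z":-15.8,"rx":0,"ry":0,"rz":0}]}}

```text
clock: 22.17
position: [513.3, -147.4, 128.8]
tcp_rot: [-0.374, 0.728, -0.563, 0.116]
contact_force: [0.4, 0.4, -1.4]
finger_gap: 0.004
```

```bash
python3 - <<'E'
from sim import *
r=pose(46,40,110); print(tocab(cur()[0]).round(1),cur()[2]['q'].round(2))
plan(cab(-22,-190,125),r)
pts=np.array([[a,b,0] for a in(-11,11) for b in (-14.5,14.5)]); print((r.apply(pts)@np.column_stack([CX,CY,[0,0,1]])).round(0).tolist())
w=grab('wrist'); cv2.imwrite('pics/B_wrist.png',w['pixels'])
E
```

```text
[ -91.  -191.2  128.8] [-0.56  0.21 -0.41 -1.02 -0.89  1.46]
t 22.17 at [ 513.3 -147.4  128.8] F [ 0.4  0.4 -1.4] gap 0.004 | shift [ 2.83 -4.75  4.15] turn [-0.2 -0.2 -0.7] rows~ 2.0
[[6.0, 12.0, 13.0], [-15.0, 7.0, -7.0], [15.0, -7.0, 7.0], [-6.0, -12.0, -13.0]]
```

View pics/B_wrist.png

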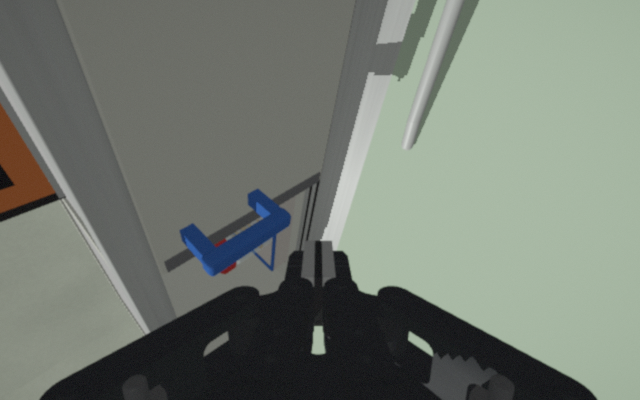

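{"api": "send_rows", "payload": {"steps": [{"fingers":0,"x":1,"y":-1.6,"z":1.4,"rx":0,"ry":0,"rz":-0.3},{"fingers":0,"x":1.9,"y":-3.2,"z":2.8,"rx":-0.1,"ry":-0.1,"rz":-0.5},{"fingers":0,"x":2.8,"y":-4.7,"z":4.1,"rx":-0.2,"ry":-0.2,"rz":-0.7},{"fingers":0,"x":2.8,"y":-4.7,"z":4.1,"rx":-0.2,"ry":-0.2,"rz":-0.7}]}}

```text
clock: 22.55
position: [584.4, -148.8, 125.2]
tcp_rot: [-0.374, 0.732, -0.557, 0.116]
contact_force: [0.7, -0.5, 0.7]
finger_gap: -0.002
```

```bash
python3 - <<'E'
from sim import *
r=pose(46,40,110); print(tocab(cur()[0]).round(1),cur()[2]['q'].round(2))
plan(cab(-22,-160,125),r);plan(cab(-22,0,125),r); plan(cab(-22,70,125),r)
E
```

```text
[ -20.  -186.8  125.2] [-0.48  0.28 -0.3  -1.02 -0.86  1.4 ]
t 22.55 at [ 584.4 -148.8  125.2] F [ 0.7 -0.5  0.7] gap -0.002 | shift [-2.41 -0.26  1.15] turn [-0.1  0.2  0. ] rows~ 1.0
t 22.55 at [ 584.4 -148.8  125.2] F [ 0.7 -0.5  0.7] gap -0.002 | shift [-16.35  -2.79   8.59] turn [-0.1  0.2  0. ] rows~ 5.0
t 22.55 at [ 584.4 -148.8  125.2] F [ 0.7 -0.5  0.7] gap -0.002 | shift [-22.45  -3.89  11.85] turn [-0.1  0.2  0. ] rows~ 7.0
```

Pushing the door shut (+y), moderately slowly.

{"api": "send_rows", "payload": {"steps": [{"fingers":0,"x":-1.3,"y":-0.1,"z":0.6,"rx":0,"ry":0.1,"rz":0},{"fingers":0,"x":-2.4,"y":-0.3,"z":1.15,"rx":0,"ry":0.1,"rz":0},{"fingers":0,"x":-4,"y":-0.5,"z":2,"rx":0,"ry":0.1,"rz":0},{"fingers":0,"x":-5.8,"y":-0.9,"z":2.95,"rx":0,"ry":0.1,"rz":0},{"fingers":0,"x":-7.6,"y":-1.2,"z":3.9,"rx":0,"ry":0.1,"rz":0},{"fingers":0,"x":-9.4,"y":-1.5,"z":4.9,"rx":0,"ry":0.1,"rz":0},{"fingers":0,"x":-11.2,"y":-1.85,"z":5.85,"rx":0,"ry":0.1,"rz":0},{"fingers":0,"x":-13,"y":-2.2,"z":6.8,"rx":0,"ry":0.1,"rz":0},{"fingers":0,"x":-14.8,"y":-2.5,"z":7.75,"rx":0,"ry":0.1,"rz":0},{"fingers":0,"x":-16.3,"y":-2.8,"z":8.6,"rx":0,"ry":0.1,"rz":0}]}}

```text
clock: 23.38
position: [597.0, 39.2, 125.4]
tcp_rot: [-0.374, 0.732, -0.558, 0.117]
contact_force: [0.1, -1.5, 0.2]
finger_gap: -0.003
```

```bash
python3 - <<'E'
from sim import *
r=pose(46,40,110); print(tocab(cur()[0]).round(1),cur()[2]['q'].round(2))
plan(cab(-22,60,125),r); plan(cab(-22,78,125),r)
w=grab('wrist'); cv2.imwrite('pics/C_wrist.png',w['pixels'])
s=grab('scene'); cv2.imwrite('pics/C_scene.png',cv2.resize(s['pixels'][60:280,210:450],None,fx=3,fy=2.7))
E
```

```text
[-22.7   1.6 125.4] [-0.07  0.18 -0.44 -1.09 -0.54  1.19]
t 23.38 at [597.   39.2 125.4] F [ 0.1 -1.5  0.2] gap -0.003 | shift [-5.06 -0.93  2.77] turn [-0.1  0.1 -0. ] rows~ 2.0
t 23.38 at [597.   39.2 125.4] F [ 0.1 -1.5  0.2] gap -0.003 | shift [-6.63 -1.22  3.61] turn [-0.1  0.1 -0. ] rows~ 2.0
```

View pics/C_scene.png

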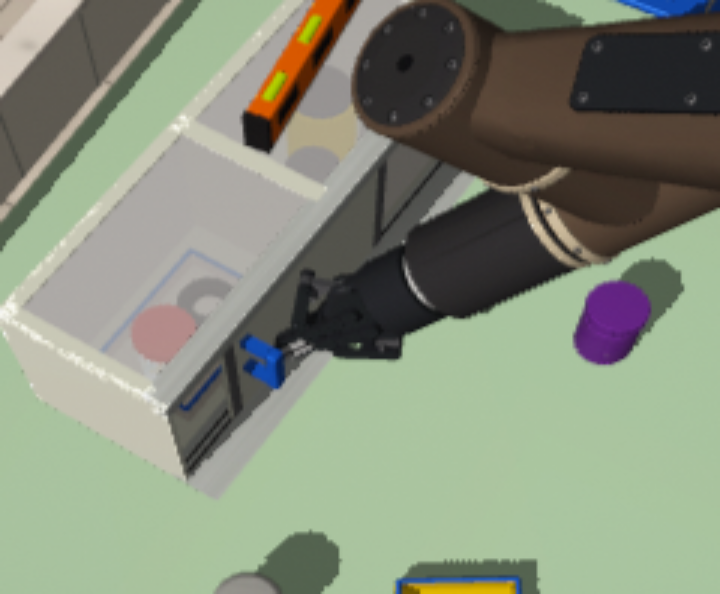

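View pics/C_wrist.png

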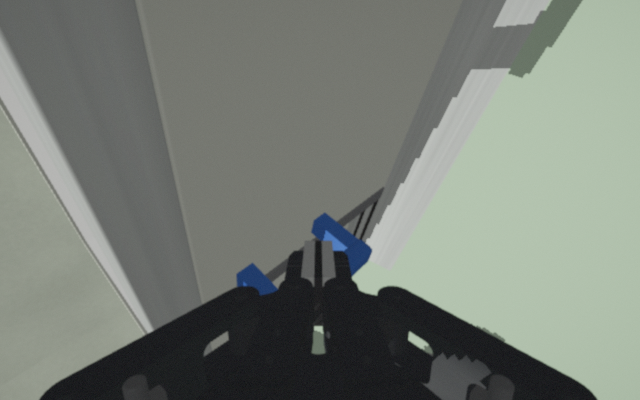

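The door follows (bar at scene crop (270,365)). Continuing, slowing near the stop.

{"api": "send_rows", "payload": {"steps": [{"fingers":0,"x":-1.3,"y":-0.2,"z":0.7,"rx":0,"ry":0,"rz":0},{"fingers":0,"x":-2.6,"y":-0.5,"z":1.4,"rx":0,"ry":0,"rz":0},{"fingers":0,"x":-3.8,"y":-0.7,"z":2.1,"rx":0,"ry":0,"rz":0},{"fingers":0,"x":-4.6,"y":-0.8,"z":2.5,"rx":0,"ry":0,"rz":0},{"fingers":0,"x":-5.1,"y":-0.9,"z":2.8,"rx":0,"ry":0,"rz":0},{"fingers":0,"x":-5.1,"y":-0.9,"z":2.8,"rx":0,"ry":0,"rz":0}]}}

```text
clock: 23.98
position: [601.0, 100.5, 124.7]
tcp_rot: [-0.375, 0.733, -0.557, 0.115]
contact_force: [-0.6, 0.3, 0.3]
finger_gap: -0.002
```

```bash
cat > door.py <<'E'
from sim import *
for n in ('scene','top'):
    im=grab(n);P=cloud(im);h=cv2.cvtColor(im['pixels'],cv2.COLOR_BGR2HSV)
    m=((h[...,0]>100)&(h[...,0]<128)&(h[...,1]>120)&(h[...,2]>30))
    C=(P-O)@np.column_stack([CX,CY,[0,0,1]]);k=m&(C[...,2]>85)&(C[...,2]<170)&(C[...,0]>-45)&(C[...,0]<5)&(abs(C[...,1])<200)
    q=C[k]; print(n,'handle',len(q),np.percentile(q,[3,50,97],axis=0).round(0).tolist() if len(q) else '')
E
python3 - <<'E'
from door import *
r=pose(46,40,110); print(tocab(cur()[0]).round(1),cur()[2]['q'].round(2))
plan(cab(-22,70,125),r); plan(cab(-22,80,125),r)
E
```

```text
scene handle 177 [[-36.0, 73.0, 95.0], [-20.0, 82.0, 146.0], [1.0, 86.0, 160.0]]
top handle 0 
[-23.4  62.1 124.7] [ 0.09  0.17 -0.46 -1.08 -0.43  1.08]
t 24.08 at [601.2  99.6 124.7] F [ 0.1 -0.7 -0.1] gap -0.003 | shift [-0.64 -0.25  0.42] turn [-0.1  0.3  0.1] rows~ 1.0
t 24.08 at [601.2  99.6 124.7] F [ 0.1 -0.7 -0.1] gap -0.003 | shift [-1.51 -0.41  0.89] turn [-0.1  0.3  0.1] rows~ 1.0
```

{"api": "send_rows", "payload": {"steps": [{"fingers":0,"x":-0.5,"y":-0.2,"z":0.3,"rx":0,"ry":0.1,"rz":0},{"fingers":0,"x":-0.9,"y":-0.3,"z":0.55,"rx":0,"ry":0.1,"rz":0},{"fingers":0,"x":-1.2,"y":-0.35,"z":0.7,"rx":0,"ry":0.1,"rz":0},{"fingers":0,"x":-1.3,"y":-0.4,"z":0.8,"rx":0,"ry":0.1,"rz":0},{"fingers":0,"x":-1.3,"y":-0.4,"z":0.8,"rx":0,"ry":0.1,"rz":0}]}}

```text
clock: 24.5
position: [604.2, 115.5, 125.0]
tcp_rot: [-0.374, 0.733, -0.557, 0.116]
contact_force: [0.0, -0.1, -0.7]
finger_gap: 0.003
```

```bash
python3 - <<'E'
from door import *
r=pose(46,40,110); print(tocab(cur()[0]).round(1))
plan(cab(-22,82,125),r)
E
```

```text
scene handle 179 [[-36.0, 87.0, 96.0], [-21.0, 96.0, 145.0], [1.0, 100.0, 161.0]]
top handle 0 
[-21.7  78.  125.1]
t 24.6 at [604.2 115.3 125.1] F [-0.2 -0.7  0.1] gap -0.001 | shift [-0.36 -0.04  0.17] turn [-0.   0.2  0.1] rows~ 1.0
```

{"api": "send_rows", "payload": {"steps": [{"fingers":0,"x":-0.18,"y":-0.03,"z":0.09,"rx":0,"ry":0,"rz":0},{"fingers":0,"x":-0.26,"y":-0.04,"z":0.14,"rx":0,"ry":0,"rz":0},{"fingers":0,"x":-0.26,"y":-0.04,"z":0.14,"rx":0,"ry":0,"rz":0}]}}

```text
clock: 24.85
position: [604.4, 118.1, 125.0]
tcp_rot: [-0.374, 0.732, -0.557, 0.116]
contact_force: [-1.4, -1.3, 1.3]
finger_gap: -0.001
```

{"api": "send_rows", "payload": {"steps": [{"fingers":0,"x":-0.18,"y":-0.03,"z":0.09,"rx":0,"ry":0,"rz":0},{"fingers":0,"x":-0.26,"y":-0.04,"z":0.14,"rx":0,"ry":0,"rz":0},{"fingers":0,"x":-0.26,"y":-0.04,"z":0.14,"rx":0,"ry":0,"rz":0}]}}

```text
clock: 25.1
position: [604.9, 118.9, 124.8]
tcp_rot: [-0.373, 0.732, -0.557, 0.118]
contact_force: [-4.0, -11.3, 3.3]
finger_gap: 0.001
```

```bash
python3 - <<'E'
from door import *
print(tocab(cur()[0]).round(1), cur()[2]['contact_force'])
E
```

```text
scene handle 174 [[-36.0, 90.0, 96.0], [-20.0, 98.0, 147.0], [1.0, 103.0, 161.0]]
top handle 0 
[-21.3  81.6 124.8] [ -2.85297974 -10.40874666   2.56254913]
```

The stop is felt (11 N) with the handle at about 96, so it's shut. Retreating.

{"api": "send_rows", "payload": {"steps": [{"fingers":0,"x":0.9,"y":0.15,"z":-0.5,"rx":0,"ry":0,"rz":0},{"fingers":0,"x":1.8,"y":0.3,"z":-1.5,"rx":0,"ry":0,"rz":0},{"fingers":0,"x":1.8,"y":0.3,"z":-5,"rx":0,"ry":0,"rz":0},{"fingers":0,"x":1.8,"y":0.3,"z":-9,"rx":0,"ry":0,"rz":0},{"fingers":0,"x":1.8,"y":0.3,"z":-13,"rx":0,"ry":0,"rz":0},{"fingers":0,"x":1.8,"y":0.3,"z":-16,"rx":0,"ry":0,"rz":0},{"fingers":0,"x":1.8,"y":0.3,"z":-16,"rx":0,"ry":0,"rz":0},{"fingers":0,"x":1.8,"y":0.3,"z":-16,"rx":0,"ry":0,"rz":0}]}}

```text
clock: 25.87
position: [514.8, 35.7, 231.8]
tcp_rot: [-0.375, 0.732, -0.557, 0.119]
contact_force: [1.1, 0.8, -0.0]
finger_gap: 0.001
```

```bash
python3 - <<'E'
from door import *
print(tocab(cur()[0]).round(1), cur()[2]['contact_force'])
s=grab('scene'); cv2.imwrite('pics/D_scene.png',s['pixels'])
t=grab('top'); cv2.imwrite('pics/D_top.png',t['pixels'])
cv2.imwrite('pics/D_crop.png',cv2.resize(s['pixels'][120:280,200:400],None,fx=4,fy=3.7))
for n,im in (('scene',s),('top',t)):
    h=cv2.cvtColor(im['pixels'],cv2.COLOR_BGR2HSV)
    for nm,m,z in (('cap',((h[...,0]<6)|(h[...,0]>174))&(h[...,1]>50)&(h[...,2]>90),95),('rim',(h[...,0]>100)&(h[...,0]<128)&(h[...,1]>25),34)):
        vs,us=np.nonzero(m); pp=np.array([tocab(onplane(im,u,v,z)) for u,v in zip(us,vs)])
        k=(pp[:,0]>25)&(pp[:,0]<170)&(abs(pp[:,1])<110); print(n,nm,k.sum(),np.percentile(pp[k],[3,50,97],axis=0).round(0).tolist() if k.sum() else 0)
E
```

```text
scene handle 173 [[-36.0, 90.0, 95.0], [-20.0, 98.0, 146.0], [2.0, 103.0, 161.0]]
top handle 99 [[-37.0, 89.0, 99.0], [-23.0, 94.0, 156.0], [-3.0, 101.0, 161.0]]
[-104.2   -8.1  229.3] [ 0.51458571 -0.65364091  0.28244597]
scene cap 319 [[65.0, 8.0, 95.0], [86.0, 34.0, 95.0], [111.0, 60.0, 95.0]]
scene rim 116 [[27.0, -84.0, 34.0], [140.0, 13.0, 34.0], [146.0, 67.0, 34.0]]
top cap 0 0
top rim 30 [[26.0, -85.0, 34.0], [96.0, 72.0, 34.0], [137.0, 109.0, 34.0]]
```

View pics/D_crop.png

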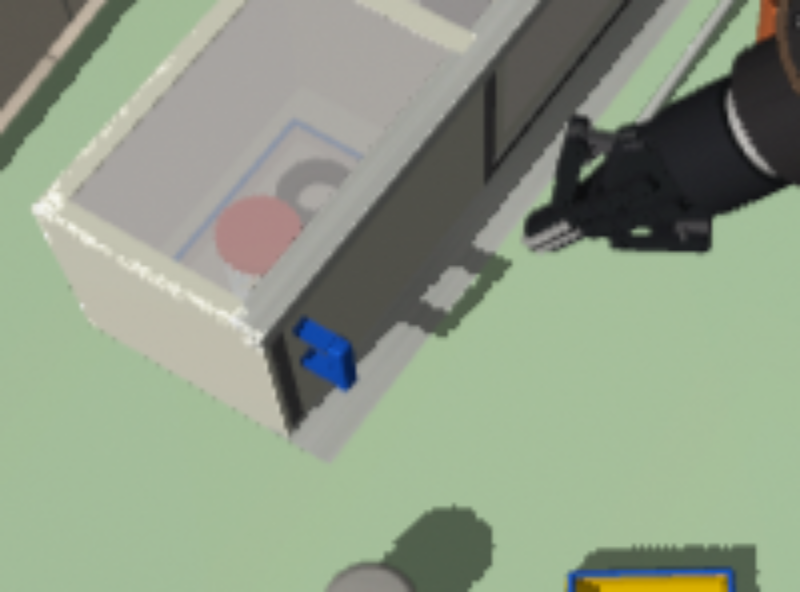

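View pics/D_top.png

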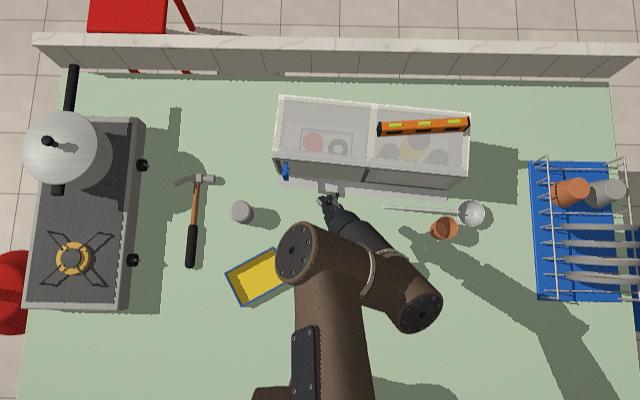

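The door's edge meets the left wall, and the tray, jar and tape are visible through the roof. A quick bystander check, then sign off.

```bash
python3 - <<'E'
from h import *
s=grab('scene');a=cv2.imread('pics/a_scene.png');b=s['pixels']
def bl(im,lo,hi,roi):
    h=cv2.cvtColor(im,cv2.COLOR_BGR2HSV);m=cv2.inRange(h,lo,hi);k=np.zeros_like(m);x0,y0,x1,y1=roi;k[y0:y1,x0:x1]=m[y0:y1,x0:x1]
    v,u=np.nonzero(k);return len(u),u.mean().round(1) if len(u) else 0,v.mean().round(1) if len(u) else 0
for n,lo,hi,roi in (('purple',(130,130,0),(155,255,255),(380,140,450,220)),('yellow',(20,150,100),(35,255,255),(330,260,400,345)),('level',(5,130,0),(16,255,255),(285,35,345,120)),('hammer',(5,130,0),(16,255,255),(220,300,290,360)),('tumbler',(5,130,0),(16,255,255),(380,100,420,145))):
    print(n,bl(a,lo,hi,roi),bl(b,lo,hi,roi))
d=cv2.absdiff(a,b).max(2)>60
print('dabba diff',d[265:305,275:310].sum(),'hammer diff',d[290:380,210:330].sum(),'ladle diff',d[80:170,350:412].sum())
cv2.imwrite('pics/E_scene.png',b)
E
```

```text
purple (545, np.float64(413.5), np.float64(178.8)) (532, np.float64(413.6), np.float64(179.2))
yellow (2194, np.float64(364.3), np.float64(305.0)) (2240, np.float64(363.9), np.float64(305.0))
level (755, np.float64(314.0), np.float64(74.9)) (751, np.float64(314.0), np.float64(74.9))
hammer (326, np.float64(254.9), np.float64(333.4)) (326, np.float64(254.9), np.float64(333.4))
tumbler (557, np.float64(399.7), np.float64(122.2)) (94, np.float64(392.7), np.float64(118.5))
dabba diff 0 hammer diff 0 ladle diff 1776
```

View pics/D_scene.png

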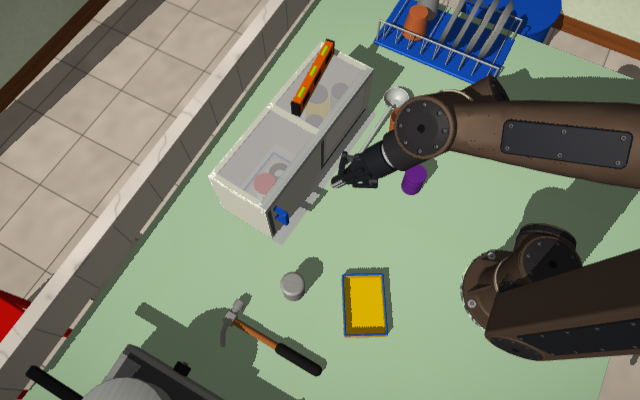

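```bash
python3 -c "
from station import robot
print(robot.sign_off(), robot.get_obs()['clock'])"
```

```text
the job is handed in; nothing more can be done
the job is handed in; nothing more can be done
```

The job is done and handed in at about 26 s of the 72 s allowed. I set the red-capped jar upright in the tray's left half and slid the door open to its stop. I then pushed the tray over the sill in two pushes, nearly vertical at first and then tilted under the rail, and slid the door back to its shut stop.

**What the last checks showed**
- **Tray:** just after the final push, the rim was level at about 34 mm, with the near edge at cabinet x ≈ 36.5 mm. That puts the tray's middle at about (91.5, −4.5) mm, against the target of (90, 0). It lay square, behind the sill.
- **Jar and tape:** both were still in the tray, with the jar upright, seen through the roof after the door was shut.
- **Door:** the handle measured about 95–97 mm, against 95 mm fully shut. The push ended against the stop at about 11 N.
- **Bystanders:** the tin, hammer, level, purple jar and yellow tray were unchanged from the first picture. In the final scene view the arm hid the tumbler and ladle, so I judged those two only by eye from the overhead picture. They looked unmoved.

**What failed or disagreed**
- **Tilted tool:** my first reach for the handle at 45° ran into the joint-3 limit, as did a 20° tilt behind the tray. I worked around this with a gentler tilt at the handle and a flipped wrist for the final push.
- **Jar position:** the camera views differed by up to 6 mm on where the jar stood, so I used a value between them.

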